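Load the shear battery holder and press its lever home

TASK

Clear the wooden transit spacers out of the battery holder into the blue bin, then load every battery cell lying on the bench into a bay of its own: flat end against the spring contact, nub end pressed down between the two clips until their lips hold it. Only when all the cells are held and the spacers are in the bin, press the holder's lever down until its detent keeps it down. Leave everything else on the bench where it is.

Things in the scene. Friction and masses are not known exactly. Their poses are not given: they have to be found in the camera images.
- cell0_center (a point): Centre of a battery cell (three or four alike, one may be absent), 150 g: round aluminium barrel 30 mm across, 68 mm long, between square white end caps 34 x 34 x 8 mm (84 mm over caps); a brass nub 14 mm across stands 4 mm out of one cap's middle. Starts lying flat on the bench on its caps, centre 17 mm up. x axis along the cell towards the nub, z up at the start. Grip it across the barrel.
- cell0_nub (a point): Tip of cell0's nub, 46 mm from its centre along its x axis.
- cell1_center (a point): Centre of the second cell, just like cell0 (size, axes, start); may be absent. A black band round the barrel is nearer the nub end.
- cell1_nub (a point): Tip of cell1's nub, 46 mm from its centre along its x axis.
- cell2_center (a point): Centre of the third cell, just like cell0 (size, axes, start); may be absent.
- cell2_nub (a point): Tip of cell2's nub, 46 mm from its centre along its x axis.
- cell3_center (a point): Centre of the fourth cell, just like cell0 (size, axes, start); may be absent.
- cell3_nub (a point): Tip of cell3's nub, 46 mm from its centre along its x axis.
- bay0 (a point): Where a seated cell's centre lies in the first bay (holder's -y side), 35 mm above the bench; bay floor 17 mm lower. Axes are the fixed grey holder's: x along the bay from spring end (nearer the robot) to clip end, z up. Four alike parallel bays, 68 mm apart along y. Cells lie nub to +x. Floor is two rails at |x| 26 to 44 mm; between them the bay is open to 6 mm above the bench, so fingers fit.
- bay1 (a point): Same point of the second bay. Spring end (all bays): a plunger with a 14 mm brass disc face, at x = -37 mm when free, centre 9 mm above the bay floor; it moves up to 18 mm to -x, 0.5 N per mm, and is 5 mm in with a cell seated. Behind it a wall: face x = -66 mm, top 46 mm above the bench.
- bay2 (a point): Same point of the third bay. Clip end (all bays): two steel posts, faces at x = +42 mm, either side of a 20 mm slot for the nub; their lips reach back to x = +38 mm, underside 35.5, top 40, lead-in ramp top 51 mm above the bay floor. Side guides 39 mm apart, flared on top, at |x| 30 to 46 mm, to 29 mm above the floor.
- bay3 (a point): Same point of the fourth bay (+y side). The free gap from spring to lips is 75 mm, less than the cell: a cell goes in with its flat end low, tilted about 30 degrees, pushing the spring back some 5 mm beyond its seated place, then the nub end comes down inside the lips and the spring pushes the cell forward under them, which holds it down.
- spacer0_center (a point): Centre of a loose wooden transit spacer (two or three of four are present), a block 66 x 24 x 24 mm, 50 g, long axis x. It starts lying along bay0 on its floor rails, centre 30 mm above the bench, held by nothing.
- spacer1_center (a point): Centre of a loose wooden transit spacer (two or three of four are present), a block 66 x 24 x 24 mm, 50 g, long axis x. It starts lying along bay1 on its floor rails, centre 30 mm above the bench, held by nothing.
- spacer2_center (a point): Centre of a loose wooden transit spacer (two or three of four are present), a block 66 x 24 x 24 mm, 50 g, long axis x. It starts lying along bay2 on its floor rails, centre 30 mm above the bench, held by nothing.
- spacer3_center (a point): Centre of a loose wooden transit spacer (two or three of four are present), a block 66 x 24 x 24 mm, 50 g, long axis x. It starts lying along bay3 on its floor rails, centre 30 mm above the bench, held by nothing.
- bin_in (a point): Centre of the inner floor of the fixed open blue bin, 160 (x) x 140 (y) x 60 mm high outside, walls 4 mm; axes are the bin's, z up.
- lever (a joint): Turn (rad) of the holder's sprung lever, 0 raised to 0.5 fully down (arm level). It takes about 8 N at the pad, easing off as the detent nears. Let go short of 0.42 it springs back up; past 0.42 a detent pulls it down to 0.5 and holds it.
- lever_pad (a point): Middle of the top of the lever's black press pad, 45 (along the arm) x 32 x 12 mm, about 81 mm above the bench when raised, 36 mm when down. It is beside the bays at the holder's +y side; the hinge, along the holder's y axis, lies 95 mm from it towards +x and 30 mm above the bench, so the pad goes down and 15 mm to -x. The point's axes turn with the lever.
- shear_grip: Bystander, to be left alone: a black round grip with a steel head, 155 mm long, lying; origin at the centre of its underside.
- grease_jar: Bystander, to be left alone: a jar 60 mm across, 70 mm high; origin at the centre of its underside.
- booklets: Bystander, to be left alone: a stack of booklets 100 x 150 x 24 mm; origin at the centre of its underside.
- driver: Bystander, to be left alone: a screwdriver lying; origin at the centre of its underside.

How it is judged:
On the way, in this order (a step that is already met when the one before it is completed fails the run):
1. every spacer that is present is in the bin and every cell that is present is held in a bay (((distance between cell0_center and bay0 below 0.005 m and x of cell0_nub in the frame of bay0 above 0.0425 m and z of cell0_nub in the frame of bay0 between -0.006 and 0.006 m) or (distance between cell0_center and bay1 below 0.005 m and x of cell0_nub in the frame of bay1 above 0.0425 m and z of cell0_nub in the frame of bay1 between -0.006 and 0.006 m) or (distance between cell0_center and bay2 below 0.005 m and x of cell0_nub in the frame of bay2 above 0.0425 m and z of cell0_nub in the frame of bay2 between -0.006 and 0.006 m) or (distance between cell0_center and bay3 below 0.005 m and x of cell0_nub in the frame of bay3 above 0.0425 m and z of cell0_nub in the frame of bay3 between -0.006 and 0.006 m)) and ((distance between cell1_center and bay0 below 0.005 m and x of cell1_nub in the frame of bay0 above 0.0425 m and z of cell1_nub in the frame of bay0 between -0.006 and 0.006 m) or (distance between cell1_center and bay1 below 0.005 m and x of cell1_nub in the frame of bay1 above 0.0425 m and z of cell1_nub in the frame of bay1 between -0.006 and 0.006 m) or (distance between cell1_center and bay2 below 0.005 m and x of cell1_nub in the frame of bay2 above 0.0425 m and z of cell1_nub in the frame of bay2 between -0.006 and 0.006 m) or (distance between cell1_center and bay3 below 0.005 m and x of cell1_nub in the frame of bay3 above 0.0425 m and z of cell1_nub in the frame of bay3 between -0.006 and 0.006 m)) and ((distance between cell2_center and bay0 below 0.005 m and x of cell2_nub in the frame of bay0 above 0.0425 m and z of cell2_nub in the frame of bay0 between -0.006 and 0.006 m) or (distance between cell2_center and bay1 below 0.005 m and x of cell2_nub in the frame of bay1 above 0.0425 m and z of cell2_nub in the frame of bay1 between -0.006 and 0.006 m) or (distance between cell2_center and bay2 below 0.005 m and x of cell2_nub in the frame of bay2 above 0.0425 m and z of cell2_nub in the frame of bay2 between -0.006 and 0.006 m) or (distance between cell2_center and bay3 below 0.005 m and x of cell2_nub in the frame of bay3 above 0.0425 m and z of cell2_nub in the frame of bay3 between -0.006 and 0.006 m)) and ((distance between cell3_center and bay0 below 0.005 m and x of cell3_nub in the frame of bay0 above 0.0425 m and z of cell3_nub in the frame of bay0 between -0.006 and 0.006 m) or (distance between cell3_center and bay1 below 0.005 m and x of cell3_nub in the frame of bay1 above 0.0425 m and z of cell3_nub in the frame of bay1 between -0.006 and 0.006 m) or (distance between cell3_center and bay2 below 0.005 m and x of cell3_nub in the frame of bay2 above 0.0425 m and z of cell3_nub in the frame of bay2 between -0.006 and 0.006 m) or (distance between cell3_center and bay3 below 0.005 m and x of cell3_nub in the frame of bay3 above 0.0425 m and z of cell3_nub in the frame of bay3 between -0.006 and 0.006 m)) and x of spacer0_center in the frame of bin_in between -0.075 and 0.075 m and y of spacer0_center in the frame of bin_in between -0.065 and 0.065 m and z of each of spacer0_center, spacer1_center, spacer2_center, spacer3_center in the frame of bin_in below 0.045 m and x of spacer1_center in the frame of bin_in between -0.075 and 0.075 m and y of spacer1_center in the frame of bin_in between -0.065 and 0.065 m and x of spacer2_center in the frame of bin_in between -0.075 and 0.075 m and y of spacer2_center in the frame of bin_in between -0.065 and 0.065 m and x of spacer3_center in the frame of bin_in between -0.075 and 0.075 m and y of spacer3_center in the frame of bin_in between -0.065 and 0.065 m), for 0.3 s.
2. after that the lever is pressed down past its detent (value of joint lever above 0.45 rad), for 0.2 s.
At the end, for the whole second after the job is handed in: Each cell present lies still in its own bay, centre within 5 mm of the bay's point, nub tip over 42.5 mm from it towards the clips and within 6 mm of its height; each spacer present lies in the bin; the lever stays over 0.45 rad (all of step 1 and value of joint lever above 0.45 rad and linear speed of each of cell0, cell1, cell2, cell3 below 0.02 m/s); the robot touches nothing.
It fails at once if the bystander shear_grip is shifted by more than 60 mm (distance of shear_grip from where it was at the start of the episode above 0.06 m).
It fails at once if the bystander grease_jar is shifted by more than 60 mm (distance of grease_jar from where it was at the start of the episode above 0.06 m).
It fails at once if the bystander booklets is shifted by more than 60 mm (distance of booklets from where it was at the start of the episode above 0.06 m).
It fails at once if the bystander driver is shifted by more than 60 mm (distance of driver from where it was at the start of the episode above 0.06 m).
Of cell0, cell1, cell2, cell3 only 3 to 4 are there at a start; the rules pass over those that are not, and their reading is None.
Of spacer0, spacer1, spacer2, spacer3 only 2 to 3 are there at a start; the rules pass over those that are not, and their reading is None.
At some moment in a run one of cell0, cell1, cell2, cell3 may be knocked a few centimetres aside while the robot is not near it.
It also fails if it takes over 210 s, if anything falls off the work surface, if the arm or the gripper's body presses on something with over 40 N, if the wrist force passes 120 N, or if a joint passes its speed limit or range.

ROBOT

A 6-joint arm with a two-finger parallel gripper is mounted at the origin on the work surface. World frame = base frame: x ahead of the robot, y to its left, z up, the work surface at z = 0. Lengths are in m, angles in rad, forces in N, time in s.
With the tool pointing down it reaches from about 0.225 to 0.875 m from the base axis. Payload 3.4 kg.
Tool frame: the origin (TCP) lies at the very end of the fingers, on their centre line; the grasp point (between the pads) lies 19 mm behind it (manip.pinch_z is the distance from the TCP to the grasp point, in m); z points along the fingers, y is the line along which they close (so a half turn about z gives the same grasp; the last joint's range is limited). The gripper opens to 85 mm and grips with 20 to 120 N. Pads are 22 mm wide; open, the fingers measure 114 mm over their backs; the gripper's body (76 mm by 85 mm) begins 54 mm behind the grasp point. The pads swing forward as they close: fully open they stand 13 mm farther back than shut.
Start: joints at [1.158, 0.276, 1.505, -0, 1.361, -0.121], TCP at [0.165, 0.551, 0.231] pointing down, gripper open.
Joint ranges: [-2.89, 2.89], [-0.75, 2.08], [0.22, 2.7], [-1.18, 4.32], [0.11, 2.71], [-2.7, 2.7]. Speed limits (rad/s): [2.57, 2.57, 3.14, 3.14, 3.14, 3.14].

INTERFACE

Orientations are given as a unit quaternion [w, x, y, z].
In Python, from rig import manip gives the robot as it stands. The module is installed in compiled form; this text tells all that it offers.
- The arm moves only by the shell command python3 -m jog 'ROWS' [FORCE]. ROWS is JSON, a list of rows, each an object of numbers: "dx", "dy", "dz": the shift along the tool's x, y, z each as a share of 25 cm, from -1 to 1; "ax", "ay", "az": the turn, a rotation vector about the tool's x, y, z each as a share of 90 degrees, from -1 to 1; "grip": the opening, from -1 (shut) to 1 (fully open), so that 0 is half open. A call has 1 to 5 rows; each row is the pose to reach, as a shift and turn from the pose commanded when the call began, along the tool's axes at that moment; what a row does not reach only later rows make up. A row lasts 1/12 s, in which the tool goes at most 41.7 mm and 7.16 degrees, less where a joint would pass 70% of its speed; a pose out of reach is approached as far as the arm can. A call with a number of a shift or a turn outside -1 to 1 is refused whole. A call with a gripper value outside its range is refused whole. The fingers move at their own pace and stop on an object; FORCE is the grip in N (left out, the last holds). Time passes only in rows, so rows that repeat a pose let the fingers close. It gives the time, the measured TCP pose, the force, the opening and the grip force at its end, in the units of the state.
- manip.get_state(): the state, without advancing time (a new reading comes with each control period).
- manip.get_image(name): name is "side" or "top" or "wrist"; returns a dict with "img" (400x640x3 uint8, red, green, blue), "mtx" (3x3 intrinsics, pixels), "world_to_cam" (4x4, takes a point from world to camera coordinates); the wrist camera has in their place "T_tool_cam" (4x4, takes a point from camera to tool coordinates, whose origin is the TCP and whose axes are the flange's). Camera axes: x right, y down, z forward; pixel columns grow to the right and rows downward; lengths in m; the calibration is good to about 2 mm. A picture is of the moment at which its call begins: read the wrist's pose just before it. There is no depth.
- manip.sign_off(): hands the job in; it is judged then, once.
The state is a dict: "clock": time; "qpos": joint angles; "qd": joint speeds; "effort": joint torques, N m; "position": TCP position; "ee_rot": TCP orientation; "contact_force": force on the tool from outside, world axes, zero at the start; "moment": the same for the moment, N m; "width": finger opening in m; "gripper_force": force on a finger pad.
Only numpy, scipy, OpenCV 4.12 (cv2) and the standard library are available. Lean on these libraries where they do the work, as an engineer would, in place of code of your own. Each camera call takes 0.05 s, during which the arm holds its last target. There are 200 camera calls.

## Working session

There is one attempt and no reset: what is moved stays moved. The work goes in short steps, Python scripts to look and compute and a shell command to move; the robot and the scene stay as the last step left them, time stands still between calls to the robot, and variables do not carry over. Pictures are saved under pics/ and viewed, at most 14 in all, crops included, and the job is handed in when it is done.

```bash
mkdir -p pics
cat > h.py <<'E'
import numpy as np, cv2
from rig import manip
from scipy.spatial.transform import Rotation as R
def shot(name):
    s=manip.get_state(); d=manip.get_image(name); im=cv2.cvtColor(d["img"],cv2.COLOR_RGB2BGR)
    K=np.array(d["mtx"])
    if name=="wrist":
        T=np.eye(4); q=s["ee_rot"]; T[:3,:3]=R.from_quat([q[1],q[2],q[3],q[0]]).as_matrix(); T[:3,3]=s["position"]
        T=T@np.array(d["T_tool_cam"])
    else: T=np.linalg.inv(np.array(d["world_to_cam"]))
    return im,K,T
def ray(px,K,T,z):
    px=np.atleast_2d(px).astype(float)
    d=np.c_[px,np.ones(len(px))]@np.linalg.inv(K).T@T[:3,:3].T; o=T[:3,3]
    return o+d*((z-o[2])/d[:,2])[:,None]
def proj(p,K,T):
    c=(np.atleast_2d(p)-T[:3,3])@T[:3,:3]; c=c@K.T; return c[:,:2]/c[:,2:]
def tool(): # state -> position, R
    s=manip.get_state(); q=s["ee_rot"]; return np.array(s["position"]),R.from_quat([q[1],q[2],q[3],q[0]]).as_matrix(),s
E
python3 - <<'E'
from h import *
for n in("top","side","wrist"):
    im,K,T=shot(n); cv2.imwrite(f"pics/{n}0.png",im); np.savez(f"{n}0.npz",im=im,K=K,T=T); print(n,K.round(1).tolist(),T.round(3).tolist())
p,Rm,s=tool(); print(p,Rm.round(3),s["clock"],s["width"])
E
```

```text
top [[395.8, 0.0, 322.0], [0.0, 395.8, 198.9], [0.0, 0.0, 1.0]] [[0.014, -0.998, 0.055, 0.451], [-1.0, -0.014, -0.008, -0.06], [0.009, -0.055, -0.998, 1.094], [0.0, 0.0, 0.0, 1.0]]
side [[430.8, 0.0, 319.2], [0.0, 430.8, 200.0], [0.0, 0.0, 1.0]] [[-0.933, -0.263, 0.247, 0.269], [-0.36, 0.691, -0.627, 0.622], [-0.006, -0.674, -0.739, 0.884], [0.0, 0.0, 0.0, 1.0]]
wrist [[304.7, 0.0, 320.8], [0.0, 304.7, 198.5], [0.0, 0.0, 1.0]] [[0.288, 0.923, 0.256, 0.099], [0.958, -0.276, -0.08, 0.571], [-0.003, 0.268, -0.963, 0.373], [0.0, 0.0, 0.0, 1.0]]
[0.16527885 0.55033862 0.23063435] [[-0.958  0.288 -0.001]
 [ 0.288  0.958 -0.001]
 [ 0.    -0.001 -1.   ]] 0.15 0.08540157738470826
```

View pics/top0.png

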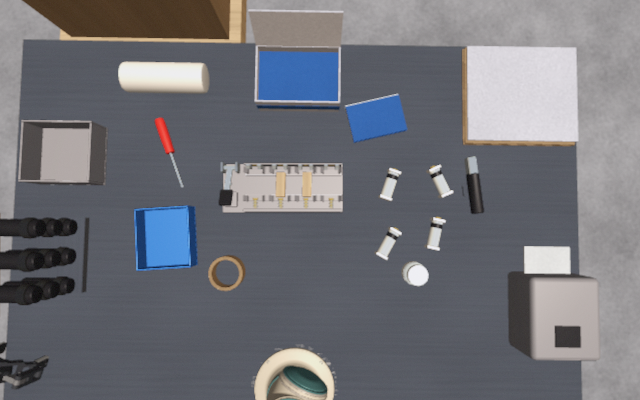

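View pics/side0.png

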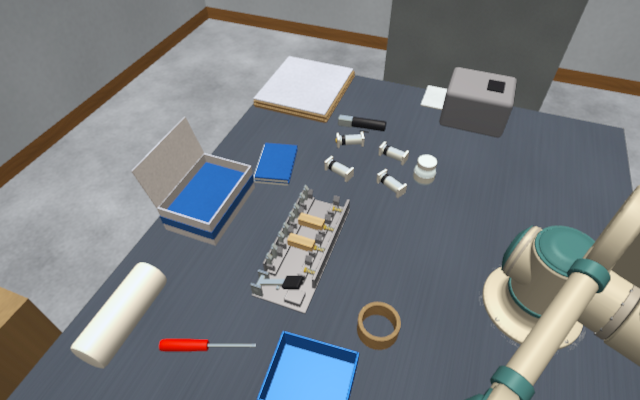

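Run:
```python
from h import *
d=np.load("top0.npz"); im,K,T=d["im"],d["K"],d["T"]
for n,px,z in [("bin",(164,239),0.05),("sp2",(281,183),.042),("sp1",(307,183),.042),("holder BL",(223,212),.01),("BR",(343,212),.02),("TR",(343,163),.02),("pad",(227,197),.08),("cA",(391,184),.025),("cB",(441,181),.025),("cC",(435,234),.025),("cD",(389,243),.025),("jar",(416,273),.07)]:
    print(n,ray(px,K,T,z)[0].round(3))
cv2.imwrite("pics/topz.png",cv2.resize(np.hstack([im[150:270,360:500]]),None,fx=5,fy=5,interpolation=cv2.INTER_CUBIC))
d=np.load("wrist0.npz");T=d["T"]
# tool->cam
p,Rm,s=tool(); print((Rm.T@(T[:3,3]-p)).round(4),(Rm.T@T[:3,:3]).round(3).tolist())
```

```text
bin [0.397 0.343 0.05 ]
sp2 [0.55  0.041 0.042]
sp1 [ 0.551 -0.028  0.042]
holder BL [0.471 0.201 0.01 ]
BR [ 0.475 -0.126  0.02 ]
TR [ 0.609 -0.125  0.02 ]
pad [0.508 0.175 0.08 ]
cA [ 0.553 -0.255  0.025]
cB [ 0.563 -0.391  0.025]
cC [ 0.419 -0.375  0.025]
cD [ 0.393 -0.251  0.025]
jar [ 0.32  -0.312  0.07 ]
[ 0.069   0.0002 -0.1424] [[0.0, -0.963, -0.268], [1.0, 0.0, -0.001], [0.001, -0.268, 0.963]]
```

View pics/topz.png

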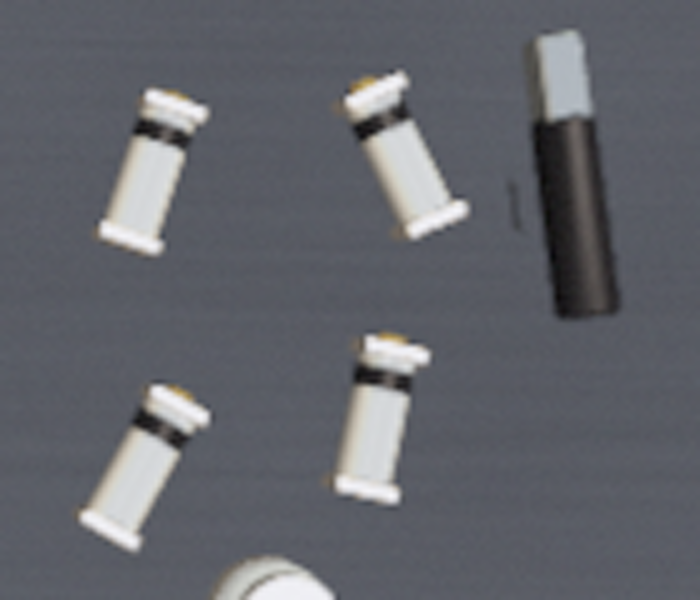

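```bash
cat >> h.py <<'E'
def down(yaw,tilt=0): # yaw: world angle of the direction the held cell's nub points (=-tool x); tilt: nub-up angle
    c,s=np.cos(yaw),np.sin(yaw); Z=np.array([0,0,-1.]); X=np.array([-c,-s,0]); Y=np.cross(Z,X)
    return R.from_rotvec(-tilt*np.array([-s,c,0])).as_matrix()@np.c_[X,Y,Z]
def plan(*wps): # (pos,R) waypoints -> row numbers for each call, and rows needed
    p,Rm,s=tool()
    for q,Q in wps:
        q=np.array(q,float); rv=R.from_matrix(Rm.T@Q).as_rotvec(); d=q-p
        rows=max(np.linalg.norm(d)/.0417,np.degrees(np.linalg.norm(rv))/7.16); n=int(np.ceil(rows/5-.02)) or 1
        for i in range(n):
            R2=Rm@R.from_rotvec(rv/n).as_matrix()
            print("d",(Rm.T@(d/n)/.25).round(3).tolist(),"a",(np.degrees(rv/n)/90).round(3).tolist(),"rows %.1f"%(rows/n)); Rm=R2
        p,Rm=q,Q
E
python3 - <<'E'
from h import *
plan(([.52,.03,.21],down(0)))
E
```

```text
d [-0.489, -0.396, 0.021] a [-0.0, -0.0, -0.046] rows 3.8
d [-0.459, -0.431, 0.021] a [-0.0, -0.0, -0.046] rows 3.8
d [-0.427, -0.463, 0.021] a [-0.0, -0.0, -0.046] rows 3.8
d [-0.392, -0.493, 0.021] a [-0.0, -0.0, -0.046] rows 3.8
```

```bash
python3 -m jog '[{"dx":-0.489,"dy":-0.396,"dz":0.02,"az":-0.046},{"dx":-0.489,"dy":-0.396,"dz":0.02,"az":-0.046},{"dx":-0.489,"dy":-0.396,"dz":0.02,"az":-0.046},{"dx":-0.489,"dy":-0.396,"dz":0.02,"az":-0.046}]'
python3 -m jog '[{"dx":-0.459,"dy":-0.431,"dz":0.02,"az":-0.046},{"dx":-0.459,"dy":-0.431,"dz":0.02,"az":-0.046},{"dx":-0.459,"dy":-0.431,"dz":0.02,"az":-0.046},{"dx":-0.459,"dy":-0.431,"dz":0.02,"az":-0.046}]'
python3 -m jog '[{"dx":-0.427,"dy":-0.463,"dz":0.02,"az":-0.046},{"dx":-0.427,"dy":-0.463,"dz":0.02,"az":-0.046},{"dx":-0.427,"dy":-0.463,"dz":0.02,"az":-0.046},{"dx":-0.427,"dy":-0.463,"dz":0.02,"az":-0.046}]'
python3 -m jog '[{"dx":-0.392,"dy":-0.493,"dz":0.02,"az":-0.046},{"dx":-0.392,"dy":-0.493,"dz":0.02,"az":-0.046},{"dx":-0.392,"dy":-0.493,"dz":0.02,"az":-0.046},{"dx":-0.392,"dy":-0.493,"dz":0.02,"az":-0.046},{"dx":-0.392,"dy":-0.493,"dz":0.02,"az":-0.046}]'
python3 - <<'E'
from h import *
im,K,T=shot("wrist"); cv2.imwrite("pics/w1.png",im); np.savez("w1.npz",im=im,K=K,T=T)
p,Rm,s=tool(); print(p,Rm.round(3).tolist(),s["contact_force"])
E
```

```text
[0.16530676 0.5504205  0.23076498] [[-0.958, 0.288, -0.0], [0.288, 0.958, -0.001], [0.0, -0.001, -1.0]] [-0.18368955  0.26442807  0.0847859 ]schema error: expected keys dx, dy, dz, ax, ay, az, grip
schema error: expected keys dx, dy, dz, ax, ay, az, grip
schema error: expected keys dx, dy, dz, ax, ay, az, grip
schema error: expected keys dx, dy, dz, ax, ay, az, grip
```

View pics/w1.png

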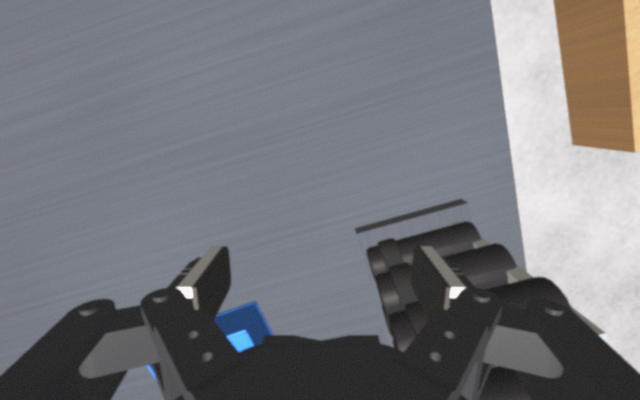

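```bash
python3 -m jog '[{"dx":-0.5,"dy":-0.4,"dz":0,"ax":0,"ay":0,"az":-0.046,"grip":1},{"dx":-0.5,"dy":-0.4,"dz":0,"ax":0,"ay":0,"az":-0.046,"grip":1},{"dx":-0.5,"dy":-0.4,"dz":0,"ax":0,"ay":0,"az":-0.046,"grip":1},{"dx":-0.5,"dy":-0.4,"dz":0,"ax":0,"ay":0,"az":-0.046,"grip":1}]'
python3 - <<'E'
from h import *
p,Rm,s=tool(); print(p)
plan(([.58,.03,.21],down(0)))
E
```

```text
clock: 0.53
position: [0.257, 0.4168, 0.231]
ee_rot: [0.0, 0.109, 0.994, -0.001]
contact_force: [1.6, 0.6, 0.2]
width: 0.0857
gripper_force: 0.0
[0.25699706 0.41680093 0.23103429]
d [-0.532, -0.41, 0.029] a [-0.0, 0.0, -0.046] rows 4.0
d [-0.501, -0.448, 0.029] a [-0.0, 0.0, -0.046] rows 4.0
d [-0.467, -0.483, 0.028] a [-0.0, 0.0, -0.046] rows 4.0
```

```bash
python3 -m jog '[{"dx":-0.532,"dy":-0.41,"dz":0.029,"ax":0,"ay":0,"az":-0.046,"grip":1},{"dx":-0.532,"dy":-0.41,"dz":0.029,"ax":0,"ay":0,"az":-0.046,"grip":1},{"dx":-0.532,"dy":-0.41,"dz":0.029,"ax":0,"ay":0,"az":-0.046,"grip":1},{"dx":-0.532,"dy":-0.41,"dz":0.029,"ax":0,"ay":0,"az":-0.046,"grip":1}]' | grep pos
python3 -m jog '[{"dx":-0.501,"dy":-0.448,"dz":0.029,"ax":0,"ay":0,"az":-0.046,"grip":1},{"dx":-0.501,"dy":-0.448,"dz":0.029,"ax":0,"ay":0,"az":-0.046,"grip":1},{"dx":-0.501,"dy":-0.448,"dz":0.029,"ax":0,"ay":0,"az":-0.046,"grip":1},{"dx":-0.501,"dy":-0.448,"dz":0.029,"ax":0,"ay":0,"az":-0.046,"grip":1}]' | grep pos
python3 -m jog '[{"dx":-0.467,"dy":-0.483,"dz":0.028,"ax":0,"ay":0,"az":-0.046,"grip":1},{"dx":-0.467,"dy":-0.483,"dz":0.028,"ax":0,"ay":0,"az":-0.046,"grip":1},{"dx":-0.467,"dy":-0.483,"dz":0.028,"ax":0,"ay":0,"az":-0.046,"grip":1},{"dx":-0.467,"dy":-0.483,"dz":0.028,"ax":0,"ay":0,"az":-0.046,"grip":1},{"dx":-0.467,"dy":-0.483,"dz":0.028,"ax":0,"ay":0,"az":-0.046,"grip":1}]' | grep pos
python3 - <<'E'
from h import *
im,K,T=shot("wrist"); cv2.imwrite("pics/w2.png",im); np.savez("w2.npz",im=im,K=K,T=T)
p,Rm,s=tool(); print(p,Rm.round(3).tolist(),s["contact_force"])
E
```

```text
position: [0.3637, 0.2894, 0.2242]
position: [0.4703, 0.1612, 0.2169]
position: [0.5818, 0.0277, 0.2089]
[0.5792209  0.030389   0.20888759] [[-1.0, 0.008, 0.0], [0.008, 1.0, -0.001], [-0.0, -0.001, -1.0]] [-0.0806915   0.53631474 -0.11096623]
```

View pics/w2.png

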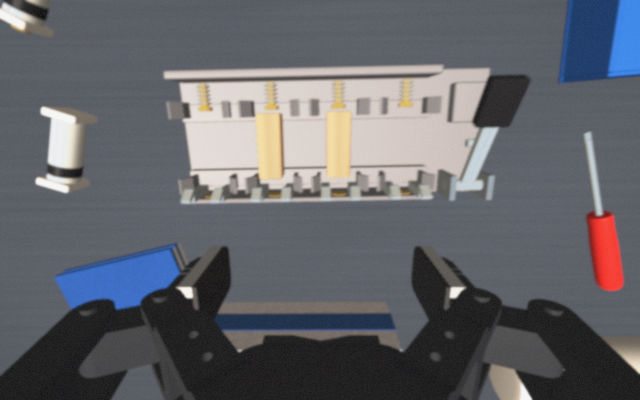

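Run:
```python
from h import *
d=np.load("w2.npz"); im,K,T=d["im"],d["K"],d["T"]
a=cv2.resize(im[60:210,160:360],None,fx=4,fy=4,interpolation=cv2.INTER_CUBIC); cv2.imwrite("pics/w2z.png",a)
hsv=cv2.cvtColor(im,cv2.COLOR_BGR2HSV)
m=cv2.inRange(hsv,(12,70,80),(32,255,255)); m[:70]=0;m[112:]=0
n,l,st,c=cv2.connectedComponentsWithStats(m)
for i in range(1,n):
    if st[i,4]>12: print(st[i],c[i].round(1), ray(c[i],K,T,.027)[0].round(4))
```

```text
[404  78   6   3  13] [406.5  79.1] [0.4809 0.1132 0.027 ]
[403  82   8   3  20] [406.4  83.1] [0.4847 0.1133 0.027 ]
[267  85   7   3  16] [270.2  86.3] [ 0.4865 -0.0228  0.027 ]
[335  84   7   3  20] [337.8  85. ] [0.4858 0.045  0.027 ]
[199  87   8   3  21] [202.7  88. ] [ 0.4875 -0.0908  0.027 ]
[403  87   7   3  18] [405.9  87.8] [0.4891 0.1131 0.027 ]
[267  89   7   4  19] [270.2  90.7] [ 0.4907 -0.023   0.027 ]
[335  88   7   3  20] [338.2  89. ] [0.4897 0.0453 0.027 ]
[200  91   7   3  20] [203.2  92. ] [ 0.4914 -0.0907  0.027 ]
[402  91   8   3  21] [405.7  92. ] [0.493  0.1131 0.027 ]
[335  92   7   3  18] [338.1  93.2] [0.4936 0.0453 0.027 ]
[198  95  14  16 122] [204.3 104.2] [ 0.5031 -0.0909  0.027 ]
[267  94   8   3  21] [270.7  95. ] [ 0.4948 -0.0228  0.027 ]
[402  95   8   3  21] [405.3  96. ] [0.4969 0.113  0.027 ]
[335  97   7   3  18] [337.9  97.8] [0.4981 0.0451 0.027 ]
[268  98   7   3  19] [271.  99.] [ 0.4986 -0.0226  0.027 ]
[399  99  14   8  86] [405.2 103.1] [0.5037 0.1134 0.027 ]
[332 101  13   7  75] [338.1 104.4] [0.5044 0.0454 0.027 ]
[265 102  13   8  82] [271.  105.9] [ 0.5054 -0.023   0.027 ]
```

View pics/w2z.png

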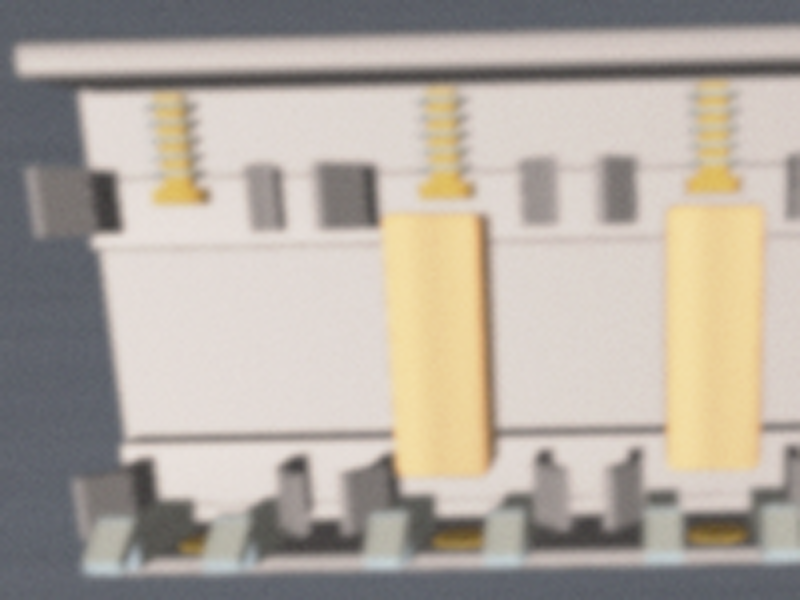

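Run:
```python
from h import *
d=np.load("w2.npz"); im,K,T=d["im"],d["K"],d["T"]
print(T[:3,3])
z=lambda u,v:(160+u/4,60+v/4)
for n,px,h,o in [("disc1",z(447,198),.029,-37),("disc0",z(180,203),.029,-37),("wall bay1",z(440,76),.046,-66),("wall bay0",z(180,79),.046,-66),("sp1 near",z(433,213),.042,-33),("sp1 far",z(443,472),.042,33),("lip1",z(388,510),.058,38),("lip1b",z(508,508),.058,38),("lip0b",z(240,515),.058,38),("raildown near1",z(580,240),.018,-26),("raildown far1",z(580,433),.018,26)]:
    r=ray(px,K,T,h)[0]; print(n,r.round(4),"centre x",(r[0]-o/1000).round(4))
# spacer masks
hsv=cv2.cvtColor(im,cv2.COLOR_BGR2HSV)
m=cv2.inRange(hsv,(10,60,150),(30,255,255)); m[:112]=0;m[182:]=0
n,l,st,c=cv2.connectedComponentsWithStats(m)
for i in range(1,n):
    if st[i,4]>500:
        r=cv2.minAreaRect(np.argwhere(l==i)[:,::-1].astype(np.float32)); P=ray(cv2.boxPoints(r),K,T,.042); print(P[:,:2].round(4).tolist(),P.mean(0).round(4))
plan(([.55,-.0225,.11],down(.01)),([.55,-.0225,.03],down(.01)))
```

```text
[0.51245411 0.02933134 0.35112755]
disc1 [ 0.5089 -0.0221  0.029 ] centre x 0.5459
disc0 [ 0.5095 -0.0901  0.029 ] centre x 0.5465
wall bay1 [ 0.4816 -0.0196  0.046 ] centre x 0.5476
wall bay0 [ 0.4817 -0.0807  0.046 ] centre x 0.5477
sp1 near [ 0.5125 -0.0236  0.042 ] centre x 0.5455
sp1 far [ 0.5771 -0.0246  0.042 ] centre x 0.5441
lip1 [ 0.5832 -0.0359  0.058 ] centre x 0.5452
lip1b [ 0.5829 -0.0062  0.058 ] centre x 0.5449
lip0b [ 0.5842 -0.0727  0.058 ] centre x 0.5462
raildown near1 [0.5197 0.0109 0.018 ] centre x 0.5457
raildown far1 [0.5713 0.0097 0.018 ] centre x 0.5453
[[0.5123, -0.0367], [0.5113, -0.0112], [0.5769, -0.0108], [0.5781, -0.0378]] [ 0.5447 -0.0242  0.042 ]
[[0.5118, 0.0329], [0.512, 0.0563], [0.5755, 0.0574], [0.5753, 0.0326]] [0.5437 0.0448 0.042 ]
d [0.115, -0.212, 0.396] a [-0.001, 0.0, -0.011] rows 2.8
d [0.0, 0.0, 0.32] a [0.0, 0.0, 0.0] rows 1.9
```

```bash
python3 -m jog '[{"dx":0.133,"dy":-0.212,"dz":0.396,"ax":0,"ay":0,"az":-0.011,"grip":0.18},{"dx":0.133,"dy":-0.212,"dz":0.396,"ax":0,"ay":0,"az":-0.011,"grip":0.18},{"dx":0.133,"dy":-0.212,"dz":0.396,"ax":0,"ay":0,"az":-0.011,"grip":0.18},{"dx":0.133,"dy":-0.212,"dz":0.396,"ax":0,"ay":0,"az":-0.011,"grip":0.18},{"dx":0.133,"dy":-0.212,"dz":0.396,"ax":0,"ay":0,"az":-0.011,"grip":0.18}]'
python3 - <<'E'
from h import *
d=np.load("top0.npz"); im,K,T=d["im"],d["K"],d["T"]
hsv=cv2.cvtColor(im,cv2.COLOR_BGR2HSV)
m=cv2.inRange(hsv,(100,120,60),(125,255,255)); m[:195]=0; m[280:]=0; m[:,:120]=0; m[:,210:]=0
r=cv2.minAreaRect(np.argwhere(m)[:,::-1].astype(np.float32)); P=ray(cv2.boxPoints(r),K,T,.06); print(P[:,:2].round(3).tolist(),P.mean(0).round(3))
ys,xs=np.nonzero(m); print(xs.min(),xs.max(),ys.min(),ys.max())
p,Rm,s=tool(); print(p)
plan(([.545,-.0230,.014],down(.012)))
E
```

```text
clock: 2.08
position: [0.5414, -0.0183, 0.1098]
ee_rot: [-0.002, -0.007, 1.0, 0.001]
contact_force: [1.0, 0.2, 0.7]
width: 0.0504
gripper_force: 0.0
[[0.477, 0.424], [0.488, 0.264], [0.327, 0.25], [0.316, 0.408]] [0.402 0.337 0.06 ]
134 197 205 270
[ 0.54141147 -0.01829615  0.10975618]
d [-0.016, -0.02, 0.383] a [0.001, -0.003, 0.001] rows 2.3
```

```bash
python3 -m jog '[{"dx":-0.016,"dy":-0.02,"dz":0.2,"ax":0,"ay":0,"az":0,"grip":0.18},{"dx":-0.016,"dy":-0.02,"dz":0.2,"ax":0,"ay":0,"az":0,"grip":0.18},{"dx":-0.016,"dy":-0.02,"dz":0.2,"ax":0,"ay":0,"az":0,"grip":0.18},{"dx":-0.016,"dy":-0.02,"dz":0.2,"ax":0,"ay":0,"az":0,"grip":0.18}]'
python3 - <<'E'
from h import *
plan(([.545,-.0230,.014],down(.012)))
E
```

```text
clock: 2.42
position: [0.5485, -0.0231, 0.0621]
ee_rot: [0.001, -0.008, 1.0, 0.0]
contact_force: [-0.4, 0.2, 1.1]
width: 0.0506
gripper_force: 0.0
d [0.014, 0.001, 0.192] a [0.0, 0.001, 0.002] rows 1.2
```

```bash
python3 -m jog '[{"dx":0.016,"dy":0,"dz":0.192,"ax":0,"ay":0,"az":0,"grip":0.18},{"dx":0.016,"dy":0,"dz":0.192,"ax":0,"ay":0,"az":0,"grip":0.18},{"dx":0.016,"dy":0,"dz":0.192,"ax":0,"ay":0,"az":0,"grip":0.18}]' | grep -E 'pos|conta'
python3 -m jog '[{"dx":0,"dy":0,"dz":0,"ax":0,"ay":0,"az":0,"grip":-0.7},{"dx":0,"dy":0,"dz":0,"ax":0,"ay":0,"az":0,"grip":-0.7},{"dx":0,"dy":0,"dz":0,"ax":0,"ay":0,"az":0,"grip":-0.7},{"dx":0,"dy":0,"dz":0,"ax":0,"ay":0,"az":0,"grip":-0.7},{"dx":0,"dy":0,"dz":0,"ax":0,"ay":0,"az":0,"grip":-0.7}]' 40
python3 - <<'E'
from h import *
Q=down(.03)
plan(([.545,-.0230,.13],down(.012)),([.43,.339,.14],Q),([.434,.339,.025],Q))
E
```

```text
position: [0.5422, -0.0233, 0.0125]
contact_force: [-0.3, -0.8, -0.6]
clock: 3.08
position: [0.5454, -0.0242, 0.015]
ee_rot: [0.002, -0.007, 1.0, -0.0]
contact_force: [0.8, 0.9, 7.3]
width: 0.0234
gripper_force: 40.0
d [-0.0, 0.004, -0.46] a [-0.0, 0.003, 0.002] rows 2.8
d [0.221, 0.727, -0.02] a [0.0, 0.0, -0.006] rows 4.6
d [0.215, 0.729, -0.02] a [0.0, 0.0, -0.006] rows 4.6
d [-0.016, -0.0, 0.46] a [0.0, 0.0, 0.0] rows 2.8
```

```bash
python3 -m jog '[{"dx":0,"dy":0.004,"dz":-0.46,"ax":0,"ay":0,"az":0,"grip":-0.7},{"dx":0,"dy":0.004,"dz":-0.46,"ax":0,"ay":0,"az":0,"grip":-0.7},{"dx":0,"dy":0.004,"dz":-0.46,"ax":0,"ay":0,"az":0,"grip":-0.7}]' | grep -E 'width'
python3 -m jog '[{"dx":0.221,"dy":0.727,"dz":-0.02,"ax":0,"ay":0,"az":0,"grip":-0.7},{"dx":0.221,"dy":0.727,"dz":-0.02,"ax":0,"ay":0,"az":0,"grip":-0.7},{"dx":0.221,"dy":0.727,"dz":-0.02,"ax":0,"ay":0,"az":0,"grip":-0.7},{"dx":0.221,"dy":0.727,"dz":-0.02,"ax":0,"ay":0,"az":0,"grip":-0.7},{"dx":0.221,"dy":0.727,"dz":-0.02,"ax":0,"ay":0,"az":0,"grip":-0.7}]' | grep -E 'pos|width'
python3 -m jog '[{"dx":0.215,"dy":0.727,"dz":-0.02,"ax":0,"ay":0,"az":0,"grip":-0.7},{"dx":0.215,"dy":0.727,"dz":-0.02,"ax":0,"ay":0,"az":0,"grip":-0.7},{"dx":0.215,"dy":0.727,"dz":-0.02,"ax":0,"ay":0,"az":0,"grip":-0.7},{"dx":0.215,"dy":0.727,"dz":-0.02,"ax":0,"ay":0,"az":0,"grip":-0.7},{"dx":0.215,"dy":0.727,"dz":-0.02,"ax":0,"ay":0,"az":0,"grip":-0.7}]' | grep -E 'pos|width'
python3 -m jog '[{"dx":0,"dy":0,"dz":0.2,"ax":0,"ay":0,"az":0,"grip":-0.7},{"dx":0,"dy":0,"dz":0.42,"ax":0,"ay":0,"az":0,"grip":-0.7},{"dx":0,"dy":0,"dz":0.42,"ax":0,"ay":0,"az":0,"grip":-0.7},{"dx":0,"dy":0,"dz":0.42,"ax":0,"ay":0,"az":0,"grip":-0.7}]'
```

```text
width: 0.0231
position: [0.4838, 0.1612, 0.134]
width: 0.0237
position: [0.4278, 0.3428, 0.139]
width: 0.0237
clock: 4.5
position: [0.4255, 0.337, 0.0289]
ee_rot: [-0.004, -0.008, 1.0, -0.003]
contact_force: [-0.5, 0.0, -0.6]
width: 0.0233
gripper_force: 39.7
```

```bash
python3 -m jog '[{"dx":0,"dy":0,"dz":0,"ax":0,"ay":0,"az":0,"grip":0.18},{"dx":0,"dy":0,"dz":0,"ax":0,"ay":0,"az":0,"grip":0.18},{"dx":0,"dy":0,"dz":0,"ax":0,"ay":0,"az":0,"grip":0.18}]' | grep width
python3 -m jog '[{"dx":0,"dy":0,"dz":-0.42,"ax":0,"ay":0,"az":0,"grip":0.18},{"dx":0,"dy":0,"dz":-0.42,"ax":0,"ay":0,"az":0,"grip":0.18},{"dx":0,"dy":0,"dz":-0.42,"ax":0,"ay":0,"az":0,"grip":0.18},{"dx":0,"dy":0,"dz":-0.42,"ax":0,"ay":0,"az":0,"grip":0.18}]' | grep pos
python3 - <<'E'
from h import *
Q=down(.012)
plan(([.5445,.0448,.13],Q),([.5445,.0448,.014],Q))
im,K,T=shot("top"); cv2.imwrite("pics/t2.png",im)
E
```

```text
width: 0.0505
position: [0.4336, 0.3413, 0.146]
d [-0.213, -0.596, 0.03] a [0.003, 0.004, 0.001] rows 3.8
d [-0.214, -0.596, 0.031] a [0.003, 0.004, 0.001] rows 3.8
d [0.0, 0.0, 0.464] a [0.0, 0.0, 0.0] rows 2.8
```

```bash
python3 -m jog '[{"dx":-0.213,"dy":-0.596,"dz":0.03,"ax":0,"ay":0,"az":0,"grip":0.18},{"dx":-0.213,"dy":-0.596,"dz":0.03,"ax":0,"ay":0,"az":0,"grip":0.18},{"dx":-0.213,"dy":-0.596,"dz":0.03,"ax":0,"ay":0,"az":0,"grip":0.18},{"dx":-0.213,"dy":-0.596,"dz":0.03,"ax":0,"ay":0,"az":0,"grip":0.18}]' | grep pos
python3 -m jog '[{"dx":-0.213,"dy":-0.596,"dz":0.03,"ax":0,"ay":0,"az":0,"grip":0.18},{"dx":-0.213,"dy":-0.596,"dz":0.03,"ax":0,"ay":0,"az":0,"grip":0.18},{"dx":-0.213,"dy":-0.596,"dz":0.03,"ax":0,"ay":0,"az":0,"grip":0.18},{"dx":-0.213,"dy":-0.596,"dz":0.03,"ax":0,"ay":0,"az":0,"grip":0.18},{"dx":-0.213,"dy":-0.596,"dz":0.03,"ax":0,"ay":0,"az":0,"grip":0.18}]' | grep pos
python3 -m jog '[{"dx":0,"dy":0,"dz":0.2,"ax":0,"ay":0,"az":0,"grip":0.18},{"dx":0,"dy":0,"dz":0.2,"ax":0,"ay":0,"az":0,"grip":0.18},{"dx":0,"dy":0,"dz":0.2,"ax":0,"ay":0,"az":0,"grip":0.18}]' | grep pos
python3 - <<'E'
from h import *
Q=down(.012)
plan(([.5445,.0448,.014],Q))
E
```

```text
position: [0.4846, 0.1882, 0.1302]
position: [0.5423, 0.0365, 0.1225]
position: [0.5365, 0.0427, 0.07]
d [-0.034, 0.008, 0.224] a [0.001, -0.005, 0.001] rows 1.4
```

```bash
python3 -m jog '[{"dx":-0.016,"dy":0.008,"dz":0.224,"ax":0,"ay":0,"az":0,"grip":0.18},{"dx":-0.016,"dy":0.008,"dz":0.224,"ax":0,"ay":0,"az":0,"grip":0.18},{"dx":-0.016,"dy":0.008,"dz":0.224,"ax":0,"ay":0,"az":0,"grip":0.18}]' | grep -E 'pos|conta'
python3 -m jog '[{"dx":0,"dy":0,"dz":0,"ax":0,"ay":0,"az":0,"grip":-0.7},{"dx":0,"dy":0,"dz":0,"ax":0,"ay":0,"az":0,"grip":-0.7},{"dx":0,"dy":0,"dz":0,"ax":0,"ay":0,"az":0,"grip":-0.7},{"dx":0,"dy":0,"dz":0,"ax":0,"ay":0,"az":0,"grip":-0.7},{"dx":0,"dy":0,"dz":0,"ax":0,"ay":0,"az":0,"grip":-0.7}]' 40
python3 - <<'E'
from h import *
Q=down(.03); p=tool()[0]
plan((p+[0,0,.116],Q),([.367,.335,.14],Q),([.367,.335,.025],Q))
E
```

```text
position: [0.5417, 0.0454, 0.0148]
contact_force: [-0.3, 0.8, -0.1]
clock: 6.8
position: [0.5455, 0.0447, 0.0188]
ee_rot: [0.002, -0.007, 1.0, 0.0]
contact_force: [-0.5, 1.3, 7.8]
width: 0.0231
gripper_force: 40.9
d [-0.002, 0.0, -0.464] a [0.0, 0.002, -0.01] rows 2.8
d [0.339, 0.591, -0.01] a [0.0, 0.0, 0.0] rows 4.1
d [0.339, 0.591, -0.01] a [0.0, 0.0, 0.0] rows 4.1
d [0.0, 0.0, 0.46] a [0.0, 0.0, 0.0] rows 2.8
```

```bash
python3 -m jog '[{"dx":0,"dy":0,"dz":-0.464,"ax":0,"ay":0,"az":0,"grip":-0.7},{"dx":0,"dy":0,"dz":-0.464,"ax":0,"ay":0,"az":0,"grip":-0.7},{"dx":0,"dy":0,"dz":-0.464,"ax":0,"ay":0,"az":0,"grip":-0.7}]' | grep -E 'width'
python3 -m jog '[{"dx":0.339,"dy":0.591,"dz":-0.01,"ax":0,"ay":0,"az":0,"grip":-0.7},{"dx":0.339,"dy":0.591,"dz":-0.01,"ax":0,"ay":0,"az":0,"grip":-0.7},{"dx":0.339,"dy":0.591,"dz":-0.01,"ax":0,"ay":0,"az":0,"grip":-0.7},{"dx":0.339,"dy":0.591,"dz":-0.01,"ax":0,"ay":0,"az":0,"grip":-0.7},{"dx":0.339,"dy":0.591,"dz":-0.01,"ax":0,"ay":0,"az":0,"grip":-0.7}]' | grep -E 'pos|width'
python3 -m jog '[{"dx":0.339,"dy":0.591,"dz":-0.01,"ax":0,"ay":0,"az":0,"grip":-0.7},{"dx":0.339,"dy":0.591,"dz":-0.01,"ax":0,"ay":0,"az":0,"grip":-0.7},{"dx":0.339,"dy":0.591,"dz":-0.01,"ax":0,"ay":0,"az":0,"grip":-0.7},{"dx":0.339,"dy":0.591,"dz":-0.01,"ax":0,"ay":0,"az":0,"grip":-0.7},{"dx":0.339,"dy":0.591,"dz":-0.01,"ax":0,"ay":0,"az":0,"grip":-0.7}]' | grep -E 'pos|width'
python3 -m jog '[{"dx":0,"dy":0,"dz":0.2,"ax":0,"ay":0,"az":0,"grip":-0.7},{"dx":0,"dy":0,"dz":0.42,"ax":0,"ay":0,"az":0,"grip":-0.7},{"dx":0,"dy":0,"dz":0.42,"ax":0,"ay":0,"az":0,"grip":-0.7},{"dx":0,"dy":0,"dz":0.42,"ax":0,"ay":0,"az":0,"grip":-0.7}]' | grep -E 'pos|width'
python3 -m jog '[{"dx":0,"dy":0,"dz":0,"ax":0,"ay":0,"az":0,"grip":0.18},{"dx":0,"dy":0,"dz":0,"ax":0,"ay":0,"az":0,"grip":0.18},{"dx":0,"dy":0,"dz":0,"ax":0,"ay":0,"az":0,"grip":0.18}]' | grep width
python3 -m jog '[{"dx":0,"dy":0,"dz":-0.46,"ax":0,"ay":0,"az":0,"grip":0.4},{"dx":0,"dy":0,"dz":-0.46,"ax":0,"ay":0,"az":0,"grip":0.4},{"dx":0,"dy":0,"dz":-0.46,"ax":0,"ay":0,"az":0,"grip":0.4},{"dx":0,"dy":0,"dz":-0.46,"ax":0,"ay":0,"az":0,"grip":0.4}]' | grep pos
python3 - <<'E'
from h import *
plan(([.60,-.27,.16],down(-.1)))
E
```

```text
width: 0.0231
position: [0.4525, 0.1956, 0.1361]
width: 0.0231
position: [0.3669, 0.3424, 0.1386]
width: 0.0235
position: [0.3679, 0.3356, 0.0295]
width: 0.0233
width: 0.0503
position: [0.3749, 0.3405, 0.1565]
d [-0.216, -0.614, -0.006] a [0.002, 0.002, 0.018] rows 3.9
d [-0.234, -0.607, -0.005] a [0.002, 0.002, 0.018] rows 3.9
d [-0.251, -0.6, -0.005] a [0.002, 0.002, 0.018] rows 3.9
d [-0.268, -0.593, -0.004] a [0.002, 0.002, 0.018] rows 3.9
```

```bash
python3 -m jog '[{"dx":-0.216,"dy":-0.614,"dz":0,"ax":0,"ay":0,"az":0.018,"grip":0.4},{"dx":-0.216,"dy":-0.614,"dz":0,"ax":0,"ay":0,"az":0.018,"grip":0.4},{"dx":-0.216,"dy":-0.614,"dz":0,"ax":0,"ay":0,"az":0.018,"grip":0.4},{"dx":-0.216,"dy":-0.614,"dz":0,"ax":0,"ay":0,"az":0.018,"grip":0.4}]' | grep pos
python3 -m jog '[{"dx":-0.234,"dy":-0.607,"dz":0,"ax":0,"ay":0,"az":0.018,"grip":0.4},{"dx":-0.234,"dy":-0.607,"dz":0,"ax":0,"ay":0,"az":0.018,"grip":0.4},{"dx":-0.234,"dy":-0.607,"dz":0,"ax":0,"ay":0,"az":0.018,"grip":0.4},{"dx":-0.234,"dy":-0.607,"dz":0,"ax":0,"ay":0,"az":0.018,"grip":0.4}]' | grep pos
python3 -m jog '[{"dx":-0.251,"dy":-0.6,"dz":0,"ax":0,"ay":0,"az":0.018,"grip":0.4},{"dx":-0.251,"dy":-0.6,"dz":0,"ax":0,"ay":0,"az":0.018,"grip":0.4},{"dx":-0.251,"dy":-0.6,"dz":0,"ax":0,"ay":0,"az":0.018,"grip":0.4},{"dx":-0.251,"dy":-0.6,"dz":0,"ax":0,"ay":0,"az":0.018,"grip":0.4}]' | grep pos
python3 -m jog '[{"dx":-0.268,"dy":-0.593,"dz":0,"ax":0,"ay":0,"az":0.018,"grip":0.4},{"dx":-0.268,"dy":-0.593,"dz":0,"ax":0,"ay":0,"az":0.018,"grip":0.4},{"dx":-0.268,"dy":-0.593,"dz":0,"ax":0,"ay":0,"az":0.018,"grip":0.4},{"dx":-0.268,"dy":-0.593,"dz":0,"ax":0,"ay":0,"az":0.018,"grip":0.4},{"dx":-0.268,"dy":-0.593,"dz":0,"ax":0,"ay":0,"az":0.018,"grip":0.4}]' | grep pos
cat >> h.py <<'E'
def cells(im,K,T,vmax=260): # lying cells seen from above: centre, yaw of nub direction
    hsv=cv2.cvtColor(im,cv2.COLOR_BGR2HSV)
    w=cv2.inRange(hsv,(0,0,140),(180,45,255)); w=cv2.morphologyEx(w,cv2.MORPH_CLOSE,np.ones((13,13)))
    w[vmax:]=0
    n,l,st,c=cv2.connectedComponentsWithStats(w); out=[]
    for i in range(1,n):
        if st[i,4]<500: continue
        px=np.argwhere(l==i)[:,::-1]; P=ray(px,K,T,.017)[:,:2].astype(np.float32)
        (ctr,(a,b),_)=r=cv2.minAreaRect(P*1000); ctr=np.array(ctr)/1000
        if not(65<max(a,b)<100 and 25<min(a,b)<48): continue
        bx=cv2.boxPoints(r)/1000; e=bx[1]-bx[0]; f=bx[2]-bx[1]; e=e if np.linalg.norm(e)>np.linalg.norm(f) else f; e/=np.linalg.norm(e)
        dk=hsv[px[:,1],px[:,0],2]<70; t=(P[dk]-ctr)@e
        inn=np.abs(t)<.036
        if np.median(t[inn])<0: e=-e
        out.append((ctr.round(4).tolist(),round(float(np.arctan2(e[1],e[0])),3),round(a,1),round(b,1),round(float(abs(np.median(t[inn]))),3),int(inn.sum()),st[i,:4].tolist()))
    return out
E
python3 - <<'E'
from h import *
im,K,T=shot("wrist"); cv2.imwrite("pics/w3.png",im); np.savez("w3.npz",im=im,K=K,T=T)
print(tool()[0],*cells(im,K,T),sep="\n")
E
```

```text
position: [0.4273, 0.183, 0.1495]
position: [0.4839, 0.0296, 0.1494]
position: [0.5402, -0.1233, 0.1494]
position: [0.5985, -0.2813, 0.1489]
[ 0.59685498 -0.27733645  0.14858426]
([0.5503, -0.2488], -0.32, 37.9, 90.6, 0.023, 111, [322, 76, 65, 111])
([0.5616, -0.3932], 0.444, 90.2, 39.2, 0.023, 125, [148, 110, 92, 103])
```

View pics/w3.png

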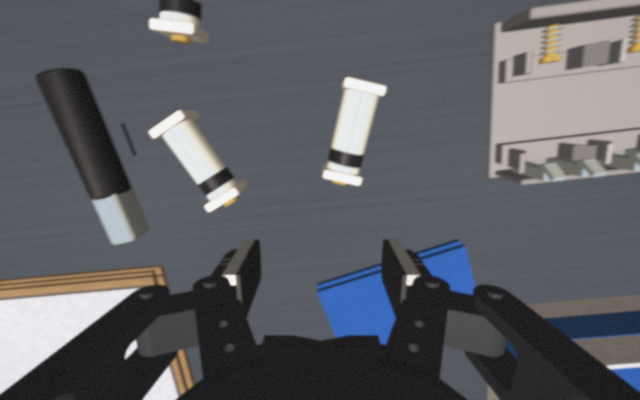

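Run:
```python
from h import *
plan(([.5503,-.2488,.08],down(-.32)),([.5503,-.2488,.004],down(-.32)))
```

```text
d [0.198, 0.095, 0.274] a [-0.001, 0.002, 0.138] rows 2.1
d [0.0, 0.0, 0.304] a [0.0, 0.0, 0.0] rows 1.8
```

```bash
python3 -m jog '[{"dx":0.198,"dy":0.095,"dz":0.274,"ax":0,"ay":0,"az":0.138,"grip":0.4},{"dx":0.198,"dy":0.095,"dz":0.274,"ax":0,"ay":0,"az":0.138,"grip":0.4},{"dx":0.198,"dy":0.095,"dz":0.274,"ax":0,"ay":0,"az":0.138,"grip":0.4},{"dx":0.198,"dy":0.095,"dz":0.274,"ax":0,"ay":0,"az":0.138,"grip":0.4},{"dx":0.198,"dy":0.095,"dz":0.274,"ax":0,"ay":0,"az":0.138,"grip":0.4}]' | grep pos
python3 -m jog '[{"dx":0,"dy":0,"dz":0,"ax":0,"ay":0,"az":0,"grip":0.4},{"dx":0,"dy":0,"dz":0,"ax":0,"ay":0,"az":0,"grip":0.4},{"dx":0,"dy":0,"dz":0,"ax":0,"ay":0,"az":0,"grip":0.4}]' | grep pos
python3 - <<'E'
from h import *
im,K,T=shot("wrist"); print(tool()[0],*cells(im,K,T,400),sep="\n"); cv2.imwrite("pics/w4.png",im)
plan(([.5503,-.2488,.004],down(-.32)))
E
```

```text
position: [0.5495, -0.2442, 0.0807]
position: [0.5507, -0.2453, 0.0811]
[ 0.55025597 -0.24507826  0.08069061]
([0.3992, -0.3775], -0.173, 37.0, 66.3, nan, 0, [0, 0, 88, 113])
([0.5547, -0.2531], -0.319, 37.1, 92.1, 0.022, 14, [285, 158, 55, 122])
d [-0.004, -0.014, 0.307] a [-0.0, 0.002, 0.003] rows 1.8
  return _methods._mean(a, axis=axis, dtype=dtype,
  ret = ret.dtype.type(ret / rcount)
```

Run:
```python
from h import *
im,K,T=shot("wrist"); print(tool()[0],*cells(im,K,T,400)[-1:],sep="\n")
plan(([.5545,-.253,.004],down(-.32)))
```

```text
[ 0.54985121 -0.24487164  0.08035909]
([0.5547, -0.2534], -0.318, 37.8, 92.1, 0.022, 14, [285, 159, 55, 122])
d [-0.027, -0.025, 0.306] a [-0.0, 0.001, 0.003] rows 1.8
  return _methods._mean(a, axis=axis, dtype=dtype,
  ret = ret.dtype.type(ret / rcount)
```

View pics/w4.png

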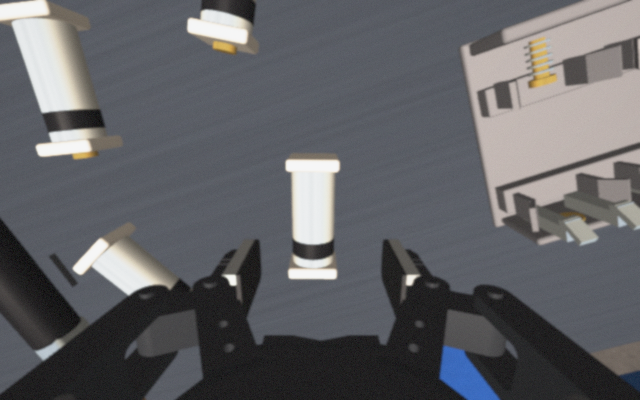

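```bash
python3 -m jog '[{"dx":-0.027,"dy":-0.025,"dz":0.15,"ax":0,"ay":0,"az":0,"grip":0.4},{"dx":-0.027,"dy":-0.025,"dz":0.3,"ax":0,"ay":0,"az":0,"grip":0.4},{"dx":-0.027,"dy":-0.025,"dz":0.3,"ax":0,"ay":0,"az":0,"grip":0.4},{"dx":-0.027,"dy":-0.025,"dz":0.3,"ax":0,"ay":0,"az":0,"grip":0.4},{"dx":-0.027,"dy":-0.025,"dz":0.3,"ax":0,"ay":0,"az":0,"grip":0.4}]' 
python3 -m jog '[{"dx":0,"dy":0,"dz":0,"ax":0,"ay":0,"az":0,"grip":-0.7},{"dx":0,"dy":0,"dz":0,"ax":0,"ay":0,"az":0,"grip":-0.7},{"dx":0,"dy":0,"dz":0,"ax":0,"ay":0,"az":0,"grip":-0.7},{"dx":0,"dy":0,"dz":0,"ax":0,"ay":0,"az":0,"grip":-0.7},{"dx":0,"dy":0,"dz":0,"ax":0,"ay":0,"az":0,"grip":-0.7}]' 60
python3 -m jog '[{"dx":0,"dy":0,"dz":-0.4,"ax":0,"ay":0,"az":0,"grip":-0.7},{"dx":0,"dy":0,"dz":-0.4,"ax":0,"ay":0,"az":0,"grip":-0.7},{"dx":0,"dy":0,"dz":-0.4,"ax":0,"ay":0,"az":0,"grip":-0.7},{"dx":0,"dy":0,"dz":-0.4,"ax":0,"ay":0,"az":0,"grip":-0.7},{"dx":0,"dy":0,"dz":-0.4,"ax":0,"ay":0,"az":0,"grip":-0.7}]'
python3 - <<'E'
from h import *
plan(([.59,-.0902,.14],down(.012)))
E
```

```text
clock: 11.45
position: [0.5541, -0.2528, 0.0056]
ee_rot: [0.001, 0.157, 0.988, -0.0]
contact_force: [0.2, -0.4, 0.0]
width: 0.0597
gripper_force: 0.0
clock: 11.87
position: [0.5546, -0.253, 0.0068]
ee_rot: [0.002, 0.157, 0.988, -0.001]
contact_force: [-1.1, 0.9, 7.0]
width: 0.0282
gripper_force: 59.0
clock: 12.28
position: [0.5538, -0.2526, 0.1062]
ee_rot: [0.002, 0.157, 0.988, -0.001]
contact_force: [0.8, 0.3, -2.8]
width: 0.0277
gripper_force: 59.7
d [0.063, 0.662, -0.136] a [-0.001, 0.002, -0.208] rows 4.1
```

```bash
python3 -m jog '[{"dx":0.063,"dy":0.662,"dz":-0.136,"ax":0,"ay":0,"az":-0.208,"grip":-0.7},{"dx":0.063,"dy":0.662,"dz":-0.136,"ax":0,"ay":0,"az":-0.208,"grip":-0.7},{"dx":0.063,"dy":0.662,"dz":-0.136,"ax":0,"ay":0,"az":-0.208,"grip":-0.7},{"dx":0.063,"dy":0.662,"dz":-0.136,"ax":0,"ay":0,"az":-0.208,"grip":-0.7},{"dx":0.063,"dy":0.662,"dz":-0.136,"ax":0,"ay":0,"az":-0.208,"grip":-0.7}]' >/dev/null
python3 -m jog '[{"dx":0,"dy":0,"dz":0,"ax":0,"ay":0,"az":0,"grip":-0.7},{"dx":0,"dy":0,"dz":0,"ax":0,"ay":0,"az":0,"grip":-0.7},{"dx":0,"dy":0,"dz":0,"ax":0,"ay":0,"az":0,"grip":-0.7},{"dx":0,"dy":0,"dz":0,"ax":0,"ay":0,"az":0,"grip":-0.7}]' | grep pos
python3 - <<'E'
from h import *
im,K,T=shot("wrist"); cv2.imwrite("pics/w5.png",im); np.savez("w5.npz",im=im,K=K,T=T)
p,Rm,s=tool(); print(p,Rm.round(4).tolist())
E
```

```text
position: [0.5888, -0.0914, 0.1374]
[ 0.5889479  -0.09149926  0.13759156] [[-1.0, -0.0094, -0.0015], [-0.0094, 1.0, 0.0001], [0.0015, 0.0002, -1.0]]
```

View pics/w5.png

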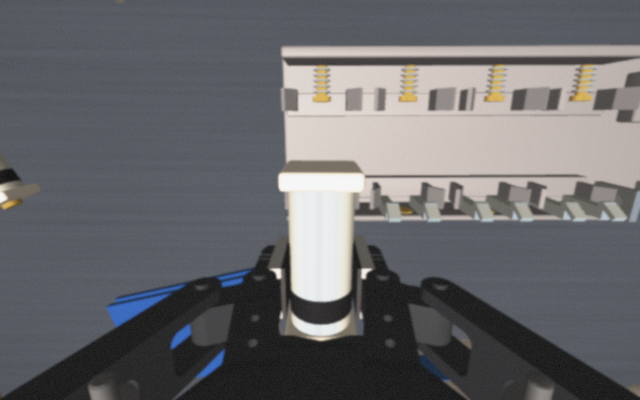

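Run:
```python
from h import *
d=np.load("w5.npz"); im,K,T=d["im"],d["K"],d["T"]; g=cv2.cvtColor(im,cv2.COLOR_BGR2GRAY).astype(int)
print("col320",list(zip(range(155,205),g[155:205,312:330].mean(1).round().astype(int).tolist())))
print("row185",[ (u,int(g[182:189,u].mean())) for u in list(range(272,286))+list(range(356,370))])
hsv=cv2.cvtColor(im,cv2.COLOR_BGR2HSV)
m=cv2.inRange(hsv,(12,70,80),(32,255,255)); m[:60]=0;m[112:]=0
n,l,st,c=cv2.connectedComponentsWithStats(cv2.morphologyEx(m,cv2.MORPH_CLOSE,np.ones((5,3))))
for i in range(1,n):
    if st[i,4]>50:
        x,y,w,h=st[i,:4]; print(st[i].tolist(), "disc face",ray((x+w/2-.5,y+h-.3),K,T,.029)[0].round(4), "axis top",ray(c[i],K,T,.027)[0].round(4))
print("wall col 345", g[40:70,340:350].mean(1).round().astype(int).tolist())
print("rail col 345-", g[105:185,335:345].mean(1).round().astype(int).tolist())
```

```text
col320 [(155, 211), (156, 211), (157, 211), (158, 209), (159, 198), (160, 168), (161, 134), (162, 116), (163, 113), (164, 113), (165, 113), (166, 113), (167, 113), (168, 113), (169, 114), (170, 116), (171, 130), (172, 169), (173, 217), (174, 238), (175, 243), (176, 245), (177, 245), (178, 246), (179, 246), (180, 246), (181, 246), (182, 246), (183, 246), (184, 246), (185, 246), (186, 246), (187, 246), (188, 246), (189, 245), (190, 242), (191, 236), (192, 234), (193, 235), (194, 235), (195, 235), (196, 235), (197, 235), (198, 236), (199, 235), (200, 235), (201, 235), (202, 235), (203, 236), (204, 235)]
row185 [(272, 95), (273, 95), (274, 96), (275, 94), (276, 98), (277, 114), (278, 170), (279, 226), (280, 242), (281, 245), (282, 245), (283, 245), (284, 245), (285, 246), (356, 246), (357, 246), (358, 246), (359, 245), (360, 245), (361, 243), (362, 240), (363, 231), (364, 214), (365, 205), (366, 209), (367, 210), (368, 212), (369, 211)]
[570, 63, 24, 38, 498] disc face [0.5078 0.1126 0.029 ] axis top [0.4951 0.1127 0.027 ]
[313, 64, 17, 38, 414] disc face [ 0.5105 -0.0917  0.029 ] axis top [ 0.4974 -0.0915  0.027 ]
[399, 64, 18, 38, 434] disc face [ 0.5098 -0.0238  0.029 ] axis top [ 0.4968 -0.0234  0.027 ]
[485, 64, 20, 38, 462] disc face [0.5092 0.0445 0.029 ] axis top [0.4961 0.0446 0.027 ]
wall col 345 [90, 91, 92, 92, 92, 110, 145, 172, 188, 194, 199, 203, 207, 209, 207, 190, 160, 120, 84, 68, 66, 66, 65, 66, 78, 130, 185, 208, 212, 212]
rail col 345- [217, 217, 217, 217, 217, 218, 219, 219, 219, 210, 190, 184, 200, 210, 210, 211, 211, 210, 210, 210, 211, 211, 210, 210, 210, 210, 210, 210, 210, 210, 210, 210, 210, 210, 210, 210, 210, 210, 209, 210, 210, 209, 209, 209, 209, 209, 209, 209, 209, 209, 209, 209, 209, 207, 197, 168, 132, 116, 113, 114, 113, 113, 114, 113, 114, 115, 126, 163, 214, 237, 243, 244, 245, 246, 246, 246, 246, 246, 246, 246]
```

Run:
```python
from h import *
d=np.load("w5.npz"); im,K,T=d["im"],d["K"],d["T"]; g=cv2.cvtColor(im,cv2.COLOR_BGR2GRAY).astype(int)
for v in range(172,214,3): print(v,g[v,274:300:2].tolist(),int(g[v,320]))
p=np.array([.5889,-.0915,.1376]);
```

```text
172 [94, 95, 103, 138, 172, 179, 176, 176, 176, 177, 174, 174, 175] 168
175 [97, 96, 159, 238, 242, 243, 243, 243, 243, 243, 243, 243, 243] 243
178 [97, 100, 189, 244, 246, 246, 246, 246, 246, 246, 246, 246, 246] 246
181 [97, 100, 183, 244, 246, 246, 246, 246, 246, 246, 246, 246, 246] 246
184 [95, 100, 177, 244, 246, 246, 246, 246, 246, 246, 246, 246, 246] 246
187 [95, 96, 161, 241, 246, 246, 246, 246, 246, 246, 246, 246, 246] 246
190 [97, 96, 108, 195, 232, 236, 238, 239, 240, 241, 241, 241, 241] 241
193 [97, 96, 98, 95, 100, 132, 164, 187, 218, 230, 235, 237, 238] 232
196 [98, 97, 96, 98, 98, 125, 162, 181, 216, 230, 236, 238, 239] 232
199 [97, 99, 95, 97, 98, 126, 162, 181, 218, 231, 235, 237, 238] 232
202 [98, 93, 95, 96, 97, 120, 161, 182, 216, 232, 235, 237, 239] 233
205 [94, 94, 95, 97, 97, 116, 163, 178, 215, 230, 235, 238, 238] 232
208 [96, 96, 96, 96, 96, 112, 154, 173, 215, 230, 235, 238, 239] 233
211 [92, 97, 92, 92, 95, 95, 99, 148, 214, 230, 235, 238, 239] 232
```

```bash
cat >> h.py <<'E'
YAW=.012
def bay(i): return np.array([.5475-YAW*.068*i, -.0913+.068*i, .035])
def pose(i,cx,cz,deg,off=(.0054,0,-.0102)): # tool pose that puts the held cell's centre at (cx,cz) mm in bay i, nub up by deg
    Q=down(YAW,np.radians(deg)); c=bay(i)+np.array([cx*np.cos(YAW),cx*np.sin(YAW),cz])/1000
    return c-Q@np.array(off),Q
def rows(*wps): # all rows from the present pose (one call)
    p,Rm,s=tool()
    for q,Q in wps: print("d",(Rm.T@(q-p)/.25).round(3).tolist(),"a",(np.degrees(R.from_matrix(Rm.T@Q).as_rotvec())/90).round(3).tolist())
def edge(t,H): # silhouette edge at plane .017 -> true
    a,b=t; f=(H-.034)/(H-.017); n=H/(H-.017)
    return (a*(f if a<0 else n)+b*(f if b>0 else n))/2
E
python3 - <<'E'
import re
s=open('h.py').read()
s=s.replace("        dk=hsv","        o=T[:2,3]; f=np.array([-e[1],e[0]]); D=bx-o; H=T[2,3]\n        ctr=o+e*edge((min(D@e),max(D@e)),H)+f*edge((min(D@f),max(D@f)),H)\n        dk=hsv",1)
open('h.py','w').write(s)
from h import *
plan(pose(0,-9.5,60,32))
E
```

```text
d [0.164, 0.002, 0.194] a [-0.0, -0.357, -0.002] rows 4.5
```

```bash
python3 -m jog '[{"dx":0.164,"dy":0.002,"dz":0.194,"ax":0,"ay":-0.357,"az":-0.002,"grip":-0.7},{"dx":0.164,"dy":0.002,"dz":0.194,"ax":0,"ay":-0.357,"az":-0.002,"grip":-0.7},{"dx":0.164,"dy":0.002,"dz":0.194,"ax":0,"ay":-0.357,"az":-0.002,"grip":-0.7},{"dx":0.164,"dy":0.002,"dz":0.194,"ax":0,"ay":-0.357,"az":-0.002,"grip":-0.7},{"dx":0.164,"dy":0.002,"dz":0.194,"ax":0,"ay":-0.357,"az":-0.002,"grip":-0.7}]' 80 >/dev/null
python3 -m jog '[{"dx":0,"dy":0,"dz":0,"ax":0,"ay":0,"az":0,"grip":-0.7},{"dx":0,"dy":0,"dz":0,"ax":0,"ay":0,"az":0,"grip":-0.7},{"dx":0,"dy":0,"dz":0,"ax":0,"ay":0,"az":0,"grip":-0.7},{"dx":0,"dy":0,"dz":0,"ax":0,"ay":0,"az":0,"grip":-0.7},{"dx":0,"dy":0,"dz":0,"ax":0,"ay":0,"az":0,"grip":-0.7}]'
python3 - <<'E'
from h import *
im,K,T=shot("wrist"); cv2.imwrite("pics/w6.png",im); np.savez("w6.npz",im=im,K=K,T=T)
print(pose(0,-9.5,60,32)[0])
rows(pose(0,-9.5,44,32),pose(0,-9.5,32,32),pose(0,-9.5,21,32))
E
```

```text
clock: 13.92
position: [0.5529, -0.085, 0.0906]
ee_rot: [0.236, -0.012, 0.972, 0.01]
contact_force: [-0.8, -0.4, -1.8]
width: 0.0274
gripper_force: 81.5
[ 0.5479846  -0.09129418  0.08921147]
d [0.048, -0.027, 0.052] a [0.012, -0.052, 0.004]
d [0.07, -0.027, 0.095] a [0.012, -0.052, 0.004]
d [0.091, -0.028, 0.134] a [0.012, -0.052, 0.004]
```

View pics/w6.png

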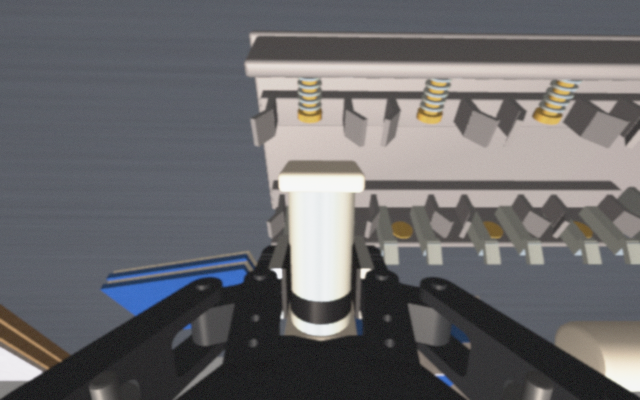

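```bash
python3 -m jog '[{"dx":0.02,"dy":-0.027,"dz":0,"ax":0.012,"ay":-0.052,"az":0.004,"grip":-0.7},{"dx":0.02,"dy":-0.027,"dz":0,"ax":0.012,"ay":-0.052,"az":0.004,"grip":-0.7},{"dx":0.02,"dy":-0.027,"dz":0,"ax":0.012,"ay":-0.052,"az":0.004,"grip":-0.7},{"dx":0.02,"dy":-0.027,"dz":0,"ax":0.012,"ay":-0.052,"az":0.004,"grip":-0.7},{"dx":0.02,"dy":-0.027,"dz":0,"ax":0.012,"ay":-0.052,"az":0.004,"grip":-0.7}]'
python3 - <<'E'
from h import *
print(pose(0,-9.5,60,32)[0])
rows(pose(0,-9.5,60,32),pose(0,-9.5,44,32),pose(0,-9.5,32,32),pose(0,-9.5,21,32))
E
```

```text
clock: 14.38
position: [0.5497, -0.0893, 0.0922]
ee_rot: [0.271, -0.005, 0.962, 0.0]
contact_force: [0.1, -0.3, -1.3]
width: 0.0273
gripper_force: 81.6
[ 0.5479846  -0.09129418  0.08921147]
d [0.012, -0.008, 0.007] a [-0.002, -0.006, -0.0]
d [0.046, -0.008, 0.061] a [-0.002, -0.006, -0.0]
d [0.071, -0.007, 0.102] a [-0.002, -0.006, -0.0]
d [0.094, -0.007, 0.14] a [-0.002, -0.006, -0.0]
```

```bash
python3 -m jog '[{"dx":0.012,"dy":-0.006,"dz":0.007,"ax":0,"ay":-0.006,"az":0,"grip":-0.7},{"dx":0.046,"dy":-0.006,"dz":0.061,"ax":0,"ay":-0.006,"az":0,"grip":-0.7},{"dx":0.071,"dy":-0.006,"dz":0.102,"ax":0,"ay":-0.006,"az":0,"grip":-0.7},{"dx":0.071,"dy":-0.006,"dz":0.102,"ax":0,"ay":-0.006,"az":0,"grip":-0.7},{"dx":0.071,"dy":-0.006,"dz":0.102,"ax":0,"ay":-0.006,"az":0,"grip":-0.7}]'
python3 - <<'E'
from h import *
print(pose(0,-9.5,32,32)[0])
rows(pose(0,-9.5,21,32))
E
```

```text
clock: 14.8
position: [0.5523, -0.085, 0.0729]
ee_rot: [0.263, -0.001, 0.965, -0.004]
contact_force: [0.7, 1.3, -0.5]
width: 0.0272
gripper_force: 81.6
[ 0.5479846  -0.09129418  0.06121147]
d [0.061, -0.024, 0.069] a [-0.009, -0.016, -0.004]
```

```bash
python3 -c "
from h import *
s=manip.get_state(); print(np.round(s['qpos'],3),np.round(s['qd'],3),np.round(s['effort'],1))"
python3 -m jog '[{"dx":0,"dy":0,"dz":0,"ax":0,"ay":0,"az":0,"grip":-0.7},{"dx":0,"dy":0,"dz":0,"ax":0,"ay":0,"az":0,"grip":-0.7},{"dx":0,"dy":0,"dz":0,"ax":0,"ay":0,"az":0,"grip":-0.7}]' | grep -E "pos|rot"
python3 -c "
from h import *
s=manip.get_state(); print(np.round(s['qpos'],3),np.round(s['qd'],3),s['position'])"
python3 -m jog '[{"dx":0,"dy":0,"dz":0,"ax":0,"ay":0,"az":0,"grip":-0.7},{"dx":0,"dy":0,"dz":0,"ax":0,"ay":0,"az":0,"grip":-0.7},{"dx":0,"dy":0,"dz":0,"ax":0,"ay":0,"az":0,"grip":-0.7}]' | grep -E "pos|rot"
python3 -c "
from h import *
s=manip.get_state(); print(np.round(s['qpos'],3),np.round(s['qd'],3))
rows(pose(0,-9.5,32,32),pose(0,-9.5,21,32))"
```

```text
[-0.406  0.235  2.212  0.794  0.274 -2.704] [-0.006 -0.014 -0.005  0.001 -0.001  0.001] [  0.1 -31.3 -16.8   0.7  -1.3   0. ]
position: [0.5524, -0.0855, 0.0737]
ee_rot: [0.264, -0.0, 0.965, -0.005]
[-0.406  0.234  2.212  0.794  0.274 -2.704] [-0.    -0.003  0.002  0.001  0.    -0.   ] [ 0.55240373 -0.08553981  0.07372931]
position: [0.5523, -0.0855, 0.0736]
ee_rot: [0.264, -0.0, 0.965, -0.005]
[-0.407  0.234  2.212  0.795  0.274 -2.704] [ 0.002  0.001  0.001 -0.001  0.002  0.001]
d [0.04, -0.023, 0.034] a [-0.01, -0.016, -0.004]
d [0.062, -0.022, 0.072] a [-0.01, -0.016, -0.004]
```

Run:
```python
from h import *
p,Rm,s=tool()
a=(p+[0,0,.04],Rm); b=pose(1,-9.5,62,20); plan(a,b)
```

```text
d [-0.081, -0.001, -0.138] a [0.0, 0.0, 0.0] rows 1.0
d [0.071, 0.25, 0.068] a [-0.009, 0.118, -0.005] rows 1.6
```

```bash
python3 -m jog '[{"dx":-0.081,"dy":0,"dz":-0.138,"ax":0,"ay":0,"az":0,"grip":-0.7},{"dx":-0.081,"dy":0,"dz":-0.138,"ax":0,"ay":0,"az":0,"grip":-0.7},{"dx":-0.081,"dy":0,"dz":-0.138,"ax":0,"ay":0,"az":0,"grip":-0.7}]' | grep pos
python3 -m jog '[{"dx":0.071,"dy":0.25,"dz":0.068,"ax":-0.009,"ay":0.118,"az":-0.005,"grip":-0.7},{"dx":0.071,"dy":0.25,"dz":0.068,"ax":-0.009,"ay":0.118,"az":-0.005,"grip":-0.7},{"dx":0.071,"dy":0.25,"dz":0.068,"ax":-0.009,"ay":0.118,"az":-0.005,"grip":-0.7},{"dx":0.071,"dy":0.25,"dz":0.068,"ax":-0.009,"ay":0.118,"az":-0.005,"grip":-0.7},{"dx":0.071,"dy":0.25,"dz":0.068,"ax":-0.009,"ay":0.118,"az":-0.005,"grip":-0.7}]' | grep pos
python3 - <<'E'
from h import *
p,Rm,s=tool(); print(np.round(s['qpos'],3),pose(1,-9.5,62,20)[0])
plan(pose(1,-9.5,60,31))
E
```

```text
position: [0.5541, -0.0861, 0.1165]
position: [0.5455, -0.0214, 0.0882]
[-0.221  0.219  2.063  0.162  0.527 -1.933] [ 0.54574701 -0.02331124  0.08926204]
d [-0.007, -0.008, -0.001] a [0.002, -0.123, 0.002] rows 1.5
```

```bash
python3 -m jog '[{"dx":-0.007,"dy":-0.004,"dz":0,"ax":0,"ay":-0.123,"az":0.002,"grip":-0.7},{"dx":-0.007,"dy":-0.004,"dz":0,"ax":0,"ay":-0.123,"az":0.002,"grip":-0.7},{"dx":-0.007,"dy":-0.004,"dz":0,"ax":0,"ay":-0.123,"az":0.002,"grip":-0.7},{"dx":-0.007,"dy":-0.004,"dz":0,"ax":0,"ay":-0.123,"az":0.002,"grip":-0.7},{"dx":-0.007,"dy":-0.004,"dz":0,"ax":0,"ay":-0.123,"az":0.002,"grip":-0.7}]' | grep pos
python3 - <<'E'
from h import *
p,Rm,s=tool(); print(np.round(s['qpos'],3),pose(1,-9.5,60,31)[0])
rows(pose(1,-9.5,60,31),pose(1,-9.5,40,31),pose(1,-9.5,30,31),pose(1,-9.5,20.5,31))
E
```

```text
position: [0.5463, -0.0247, 0.0893]
[-0.268  0.186  2.224  0.604  0.251 -2.396] [ 0.54706606 -0.02329542  0.0890381 ]
d [-0.002, 0.005, 0.003] a [-0.001, -0.0, -0.004]
d [0.039, 0.005, 0.071] a [-0.001, -0.0, -0.004]
d [0.06, 0.005, 0.106] a [-0.001, -0.0, -0.004]
d [0.079, 0.005, 0.138] a [-0.001, -0.0, -0.004]
```

```bash
python3 -m jog '[{"dx":0.02,"dy":0.004,"dz":0.036,"ax":0,"ay":0,"az":-0.004,"grip":-0.7},{"dx":0.039,"dy":0.004,"dz":0.071,"ax":0,"ay":0,"az":-0.004,"grip":-0.7},{"dx":0.06,"dy":0.004,"dz":0.106,"ax":0,"ay":0,"az":-0.004,"grip":-0.7},{"dx":0.06,"dy":0.004,"dz":0.106,"ax":0,"ay":0,"az":-0.004,"grip":-0.7},{"dx":0.06,"dy":0.004,"dz":0.106,"ax":0,"ay":0,"az":-0.004,"grip":-0.7}]' | grep -E 'pos|cont'
python3 - <<'E'
from h import *
p,Rm,s=tool(); print(np.round(s['qpos'],3),pose(1,-9.5,30,31)[0])
rows(pose(1,-9.5,25,31),pose(1,-9.5,20.5,31),pose(1,-9.5,20,31))
E
```

```text
position: [0.549, -0.0229, 0.06]
contact_force: [1.0, 0.6, -0.6]
[-0.261  0.248  2.259  0.9    0.177 -2.704] [ 0.54706606 -0.02329542  0.0590381 ]
d [0.019, -0.001, 0.016] a [-0.001, -0.0, 0.003]
d [0.028, -0.001, 0.032] a [-0.001, -0.0, 0.003]
d [0.029, -0.001, 0.034] a [-0.001, -0.0, 0.003]
```

Run:
```python
from h import *
rows(pose(1,-6,45,26))
```

```text
d [-0.031, -0.001, -0.043] a [-0.001, 0.055, 0.003]
```

```bash
python3 -m jog '[{"dx":-0.031,"dy":0,"dz":-0.043,"ax":0,"ay":0.055,"az":0.003,"grip":-0.7},{"dx":-0.031,"dy":0,"dz":-0.043,"ax":0,"ay":0.055,"az":0.003,"grip":-0.7},{"dx":-0.031,"dy":0,"dz":-0.043,"ax":0,"ay":0.055,"az":0.003,"grip":-0.7},{"dx":-0.031,"dy":0,"dz":-0.043,"ax":0,"ay":0.055,"az":0.003,"grip":-0.7},{"dx":-0.031,"dy":0,"dz":-0.043,"ax":0,"ay":0.055,"az":0.003,"grip":-0.7}]' | grep -E 'pos|cont'
python3 - <<'E'
from h import *
p,Rm,s=tool(); print(np.round(s['qpos'],3),pose(1,-6,45,26)[0])
rows(pose(1,-5.9,38,26),pose(1,-5.9,31.7,26),pose(1,-9.7,25,26),pose(1,-9.7,17.5,26))
E
```

```text
position: [0.5513, -0.0234, 0.0751]
contact_force: [-0.6, -0.8, 0.1]
[-0.241  0.226  2.163  0.344  0.326 -2.128] [ 0.55000863 -0.0232601   0.0731995 ]
d [0.02, 0.001, 0.03] a [-0.002, 0.002, 0.001]
d [0.031, 0.001, 0.052] a [-0.002, 0.002, 0.001]
d [0.056, 0.001, 0.07] a [-0.002, 0.002, 0.001]
d [0.07, 0.001, 0.097] a [-0.002, 0.002, 0.001]
```

```bash
python3 -m jog '[{"dx":0.02,"dy":0.001,"dz":0.03,"ax":0,"ay":0.002,"az":0.001,"grip":-0.7},{"dx":0.031,"dy":0.001,"dz":0.052,"ax":0,"ay":0.002,"az":0.001,"grip":-0.7},{"dx":0.031,"dy":0.001,"dz":0.052,"ax":0,"ay":0.002,"az":0.001,"grip":-0.7},{"dx":0.031,"dy":0.001,"dz":0.052,"ax":0,"ay":0.002,"az":0.001,"grip":-0.7}]' | grep -E 'pos|cont'
python3 - <<'E'
from h import *
p,Rm,s=tool(); print(np.round(s['qpos'],3),pose(1,-5.9,31.7,26)[0])
rows(pose(1,-9.7,25,26),pose(1,-9.7,17.5,26),pose(1,-9.7,17.2,26))
E
```

```text
position: [0.5476, -0.0221, 0.0571]
contact_force: [0.2, 0.1, -1.3]
[-0.24   0.254  2.187  0.395  0.284 -2.176] [ 0.55010863 -0.0232589   0.0598995 ]
d [0.011, -0.005, 0.012] a [-0.0, -0.003, -0.003]
d [0.024, -0.005, 0.039] a [-0.0, -0.003, -0.003]
d [0.025, -0.005, 0.04] a [-0.0, -0.003, -0.003]
```

```bash
python3 -m jog '[{"dx":0.008,"dy":-0.004,"dz":0.012,"ax":0,"ay":-0.003,"az":-0.003,"grip":-0.7},{"dx":0.016,"dy":-0.004,"dz":0.025,"ax":0,"ay":-0.003,"az":-0.003,"grip":-0.7},{"dx":0.024,"dy":-0.004,"dz":0.037,"ax":0,"ay":-0.003,"az":-0.003,"grip":-0.7},{"dx":0.024,"dy":-0.004,"dz":0.037,"ax":0,"ay":-0.003,"az":-0.003,"grip":-0.7},{"dx":0.024,"dy":-0.004,"dz":0.037,"ax":0,"ay":-0.003,"az":-0.003,"grip":-0.7}]' | grep -E 'pos|rot|cont'
python3 - <<'E'
from h import *
p,Rm,s=tool(); print(np.round(s['qpos'],3),pose(1,-9.7,17.8,26)[0])
rows(pose(1,-9.7,14.5,20),pose(1,-9.5,9.7,13),pose(1,-9.3,5,6),pose(1,-9.2,.3,0))
E
```

```text
position: [0.5476, -0.0237, 0.0473]
ee_rot: [0.227, -0.006, 0.974, 0.0]
contact_force: [3.7, -1.4, -1.2]
[-0.245  0.272  2.205  0.472  0.245 -2.262] [ 0.5463089 -0.0233045  0.0459995]
d [0.017, 0.002, 0.016] a [-0.001, 0.069, 0.001]
d [0.03, 0.002, 0.036] a [-0.001, 0.146, 0.0]
d [0.043, 0.002, 0.054] a [-0.001, 0.224, 0.0]
d [0.056, 0.002, 0.071] a [-0.001, 0.291, 0.0]
```

```bash
python3 -m jog '[{"dx":0.017,"dy":0.001,"dz":0.016,"ax":0,"ay":0.069,"az":0,"grip":-0.7},{"dx":0.03,"dy":0.001,"dz":0.036,"ax":0,"ay":0.146,"az":0,"grip":-0.7},{"dx":0.043,"dy":0.001,"dz":0.054,"ax":0,"ay":0.224,"az":0,"grip":-0.7},{"dx":0.056,"dy":0.001,"dz":0.071,"ax":0,"ay":0.291,"az":0,"grip":-0.7},{"dx":0.056,"dy":0.001,"dz":0.071,"ax":0,"ay":0.291,"az":0,"grip":-0.7}]' | grep -E 'pos|rot|cont'
python3 -m jog '[{"dx":0,"dy":0,"dz":0,"ax":0,"ay":0,"az":0,"grip":-0.7},{"dx":0,"dy":0,"dz":0,"ax":0,"ay":0,"az":0,"grip":-0.7},{"dx":0,"dy":0,"dz":0,"ax":0,"ay":0,"az":0,"grip":-0.7}]' | grep -E 'pos|rot|cont|width'
python3 - <<'E'
from h import *
p,Rm,s=tool(); print(np.round(s['qpos'],3),pose(1,-9.2,.3,0)[0])
rows(pose(1,-9.2,0,0),pose(1,-5.5,0,0))
E
```

```text
position: [0.5491, -0.0242, 0.0255]
ee_rot: [0.002, -0.007, 1.0, -0.002]
contact_force: [5.6, -1.1, 0.0]
position: [0.5448, -0.0238, 0.0252]
ee_rot: [0.002, -0.007, 1.0, -0.001]
contact_force: [6.4, -1.8, -1.1]
width: 0.0276
[-0.17   0.425  1.857 -0.003  0.855 -1.752] [ 0.54288427 -0.0233456   0.0251    ]
d [0.008, 0.002, 0.002] a [-0.002, 0.002, 0.001]
d [-0.007, 0.002, 0.002] a [-0.002, 0.002, 0.001]
```

```bash
python3 -m jog '[{"dx":-0.008,"dy":0,"dz":0.004,"ax":0,"ay":0,"az":0,"grip":-0.7},{"dx":-0.014,"dy":0,"dz":0.004,"ax":0,"ay":0,"az":0,"grip":-0.7},{"dx":-0.014,"dy":0,"dz":0.004,"ax":0,"ay":0,"az":0,"grip":-0.7}]' | grep -E 'pos|rot|cont'
python3 -m jog '[{"dx":0,"dy":0,"dz":0,"ax":0,"ay":0,"az":0,"grip":0},{"dx":0,"dy":0,"dz":0,"ax":0,"ay":0,"az":0,"grip":0},{"dx":0,"dy":0,"dz":0,"ax":0,"ay":0,"az":0,"grip":0},{"dx":0,"dy":0,"dz":0,"ax":0,"ay":0,"az":0,"grip":0}]' | grep -E 'pos|cont|width'
python3 -m jog '[{"dx":0,"dy":0,"dz":-0.16,"ax":0,"ay":0,"az":0,"grip":0},{"dx":0,"dy":0,"dz":-0.32,"ax":0,"ay":0,"az":0,"grip":0},{"dx":0,"dy":0,"dz":-0.48,"ax":0,"ay":0,"az":0,"grip":0.3},{"dx":0,"dy":0,"dz":-0.48,"ax":0,"ay":0,"az":0,"grip":0.3},{"dx":0,"dy":0,"dz":-0.48,"ax":0,"ay":0,"az":0,"grip":0.3}]' | grep -E 'pos|cont'
python3 - <<'E'
from h import *
im,K,T=shot("wrist"); cv2.imwrite("pics/w7.png",im); np.savez("w7.npz",im=im,K=K,T=T)
# predicted band / cap pixels for seated cell in bay1
b=bay(1)
for x in(-42,-34,34,42):
  print(x,proj(b+np.array([x/1000,0,.017]),K,T).round(1).tolist())
E
```

```text
position: [0.5468, -0.0238, 0.0249]
ee_rot: [0.001, -0.007, 1.0, -0.001]
contact_force: [2.3, -1.6, 5.0]
position: [0.544, -0.0226, 0.0233]
contact_force: [-0.7, -0.3, 0.9]
width: 0.0427
position: [0.5469, -0.0229, 0.1463]
contact_force: [-0.1, -0.1, 0.1]
-42 [[320.8, 149.3]]
-34 [[320.7, 159.7]]
34 [[319.6, 240.5]]
42 [[319.5, 249.2]]
```

View pics/w7.png

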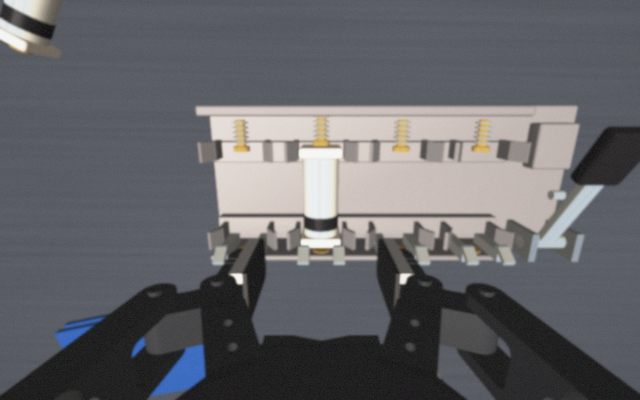

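Run:
```python
from h import *
d=np.load("w7.npz"); g=cv2.cvtColor(d["im"],cv2.COLOR_BGR2GRAY).astype(int)
print("flat edge",g[138:162,314:328].mean(1).round().astype(int).tolist()); print("nub",g[230:258,314:328].mean(1).round().astype(int).tolist())
plan(([.43,-.26,.15],down(-.3)))
```

```text
flat edge [187, 177, 167, 168, 176, 180, 177, 163, 143, 152, 202, 236, 244, 246, 246, 246, 246, 246, 245, 243, 237, 234, 235, 237]
nub [99, 158, 210, 231, 236, 237, 235, 229, 222, 229, 241, 245, 246, 246, 246, 246, 241, 214, 149, 101, 96, 112, 117, 106, 100, 125, 162, 187]
d [0.237, -0.472, -0.011] a [-0.0, -0.0, 0.099] rows 3.2
d [0.16, -0.503, -0.011] a [-0.0, -0.0, 0.099] rows 3.2
```

```bash
python3 -m jog '[{"dx":0.237,"dy":-0.472,"dz":0,"ax":0,"ay":0,"az":0.099,"grip":0.4},{"dx":0.237,"dy":-0.472,"dz":0,"ax":0,"ay":0,"az":0.099,"grip":0.4},{"dx":0.237,"dy":-0.472,"dz":0,"ax":0,"ay":0,"az":0.099,"grip":0.4},{"dx":0.237,"dy":-0.472,"dz":0,"ax":0,"ay":0,"az":0.099,"grip":0.4}]' | grep pos
python3 -m jog '[{"dx":0.16,"dy":-0.503,"dz":0,"ax":0,"ay":0,"az":0.099,"grip":0.4},{"dx":0.16,"dy":-0.503,"dz":0,"ax":0,"ay":0,"az":0.099,"grip":0.4},{"dx":0.16,"dy":-0.503,"dz":0,"ax":0,"ay":0,"az":0.099,"grip":0.4},{"dx":0.16,"dy":-0.503,"dz":0,"ax":0,"ay":0,"az":0.099,"grip":0.4},{"dx":0.16,"dy":-0.503,"dz":0,"ax":0,"ay":0,"az":0.099,"grip":0.4}]' | grep pos
python3 -m jog '[{"dx":0,"dy":0,"dz":0,"ax":0,"ay":0,"az":0,"grip":0.4},{"dx":0,"dy":0,"dz":0,"ax":0,"ay":0,"az":0,"grip":0.4},{"dx":0,"dy":0,"dz":0,"ax":0,"ay":0,"az":0,"grip":0.4}]' | grep pos
python3 - 2>/dev/null <<'E'
from h import *
im,K,T=shot("wrist"); cv2.imwrite("pics/w8.png",im); print(tool()[0],tool()[2]["qpos"],*cells(im,K,T,320),sep="\n")
E
```

```text
position: [0.4836, -0.1452, 0.1418]
position: [0.4285, -0.2615, 0.1425]
position: [0.4307, -0.2586, 0.1438]
[ 0.43078938 -0.25870898  0.14399913]
[-6.78527946e-01  2.36268990e-01  1.79292808e+00 -1.28492830e-03
  1.11390482e+00 -1.95229083e+00]
([0.3909, -0.2473], -0.501, 37.3, 90.3, 0.025, 160, [291, 92, 61, 109])
([0.4187, -0.3801], -0.212, 39.0, 90.8, 0.025, 174, [162, 172, 57, 94])
```

Run:
```python
from h import *
plan(([.3909,-.2473,.08],down(-.5)))
```

```text
d [0.165, -0.003, 0.256] a [-0.0, -0.001, 0.13] rows 1.8
```

```bash
python3 -m jog '[{"dx":0.165,"dy":-0.003,"dz":0.256,"ax":0,"ay":0,"az":0.13,"grip":0.4},{"dx":0.165,"dy":-0.003,"dz":0.256,"ax":0,"ay":0,"az":0.13,"grip":0.4},{"dx":0.165,"dy":-0.003,"dz":0.256,"ax":0,"ay":0,"az":0.13,"grip":0.4},{"dx":0.165,"dy":-0.003,"dz":0.256,"ax":0,"ay":0,"az":0.13,"grip":0.4},{"dx":0.165,"dy":-0.003,"dz":0.256,"ax":0,"ay":0,"az":0.13,"grip":0.4}]' | grep pos
python3 -m jog '[{"dx":0,"dy":0,"dz":0,"ax":0,"ay":0,"az":0,"grip":0.4},{"dx":0,"dy":0,"dz":0,"ax":0,"ay":0,"az":0,"grip":0.4},{"dx":0,"dy":0,"dz":0,"ax":0,"ay":0,"az":0,"grip":0.4}]' | grep pos
python3 - 2>/dev/null <<'E'
from h import *
im,K,T=shot("wrist"); c=cells(im,K,T,400); print(tool()[0],*c,sep="\n")
b=min(c,key=lambda c:abs(c[0][0]-.391)+abs(c[0][1]+.247)); plan((b[0]+[.004],down(b[1])))
E
```

```text
position: [0.3922, -0.2493, 0.0812]
position: [0.392, -0.2498, 0.0814]
[ 0.39163342 -0.24958051  0.08121743]
```

```bash
sed -i 's/<48): continue/<48): print("skip",ctr.round(3),round(a),round(b),st[i].tolist()); continue/' h.py
python3 - 2>/dev/null <<'E'
from h import *
im,K,T=shot("wrist"); cv2.imwrite("pics/w9.png",im); c=cells(im,K,T,400); print(tool()[0],*c,sep="\n")
E
```

```text
skip [ 0.308 -0.338] 96 71 [82, 115, 137, 111, 11616]
skip [ 0.383 -0.243] 37 63 [297, 155, 55, 87, 3767]
skip [ 0.528 -0.086] 127 86 [519, 165, 121, 180, 9983]
skip [ 0.427 -0.267] 37 20 [299, 252, 50, 25, 991]
skip [ 0.388 -0.377] 38 16 [147, 273, 50, 22, 573]
[ 0.39135952 -0.24941083  0.08104073]
```

```bash
sed -i 's/np.ones((13,13))/np.ones((19,19))/' h.py
python3 - 2>/dev/null <<'E'
from h import *
im=cv2.imread("pics/w9.png"); _,K,T=shot("wrist"); c=cells(im,K,T,400); print(*c,sep="\n")
b=min(c,key=lambda c:abs(c[0][0]-.391)+abs(c[0][1]+.247)); plan((b[0]+[.004],down(b[1])))
E
```

```text
skip [ 0.308 -0.337] 96 71 [82, 115, 137, 111, 11616]
skip [ 0.528 -0.086] 128 86 [519, 165, 121, 180, 10576]
skip [ 0.387 -0.377] 38 16 [147, 273, 50, 22, 573]
([0.3921, -0.2479], -0.503, 37.0, 91.5, 0.026, 421, [297, 155, 55, 122])
d [-0.001, 0.007, 0.307] a [-0.001, 0.0, 0.0] rows 1.8
```

Consistent. Descend, grip, lift.

```bash
python3 -m jog '[{"dx":0,"dy":0.007,"dz":0.15,"ax":0,"ay":0,"az":0,"grip":0.4},{"dx":0,"dy":0.007,"dz":0.304,"ax":0,"ay":0,"az":0,"grip":0.4},{"dx":0,"dy":0.007,"dz":0.304,"ax":0,"ay":0,"az":0,"grip":0.4},{"dx":0,"dy":0.007,"dz":0.304,"ax":0,"ay":0,"az":0,"grip":0.4},{"dx":0,"dy":0.007,"dz":0.304,"ax":0,"ay":0,"az":0,"grip":0.4}]' | grep pos
python3 -m jog '[{"dx":0,"dy":0,"dz":0,"ax":0,"ay":0,"az":0,"grip":-0.7},{"dx":0,"dy":0,"dz":0,"ax":0,"ay":0,"az":0,"grip":-0.7},{"dx":0,"dy":0,"dz":0,"ax":0,"ay":0,"az":0,"grip":-0.7},{"dx":0,"dy":0,"dz":0,"ax":0,"ay":0,"az":0,"grip":-0.7},{"dx":0,"dy":0,"dz":0,"ax":0,"ay":0,"az":0,"grip":-0.7}]' 80 | grep -E "pos|width"
python3 -m jog '[{"dx":0,"dy":0,"dz":-0.25,"ax":0,"ay":0,"az":0,"grip":-0.7},{"dx":0,"dy":0,"dz":-0.5,"ax":0,"ay":0,"az":0,"grip":-0.7},{"dx":0,"dy":0,"dz":-0.5,"ax":0,"ay":0,"az":0,"grip":-0.7},{"dx":0,"dy":0,"dz":-0.5,"ax":0,"ay":0,"az":0,"grip":-0.7},{"dx":0,"dy":0,"dz":-0.5,"ax":0,"ay":0,"az":0,"grip":-0.7}]' | grep -E "pos|width"
python3 - <<'E'
from h import *
plan(([.50,-.05,.135],down(-.2)),pose(3,-6,95,0,off=(.0012,0,-.0102)))
E
```

```text
position: [0.3921, -0.2482, 0.0054]
position: [0.3924, -0.2484, 0.0065]
width: 0.0276
position: [0.3931, -0.2487, 0.1327]
width: 0.0272
d [0.004, 0.451, -0.006] a [-0.001, 0.002, -0.096] rows 2.7
d [-0.064, 0.447, -0.005] a [-0.001, 0.002, -0.096] rows 2.7
d [-0.029, 0.67, 0.061] a [0.0, 0.0, -0.135] rows 4.0
```

```bash
python3 -m jog '[{"dx":0.004,"dy":0.451,"dz":0,"ax":0,"ay":0,"az":-0.096,"grip":-0.7},{"dx":0.004,"dy":0.451,"dz":0,"ax":0,"ay":0,"az":-0.096,"grip":-0.7},{"dx":0.004,"dy":0.451,"dz":0,"ax":0,"ay":0,"az":-0.096,"grip":-0.7},{"dx":0.004,"dy":0.451,"dz":0,"ax":0,"ay":0,"az":-0.096,"grip":-0.7}]' | grep pos
python3 -m jog '[{"dx":-0.064,"dy":0.447,"dz":0,"ax":0,"ay":0,"az":-0.096,"grip":-0.7},{"dx":-0.064,"dy":0.447,"dz":0,"ax":0,"ay":0,"az":-0.096,"grip":-0.7},{"dx":-0.064,"dy":0.447,"dz":0,"ax":0,"ay":0,"az":-0.096,"grip":-0.7},{"dx":-0.064,"dy":0.447,"dz":0,"ax":0,"ay":0,"az":-0.096,"grip":-0.7}]' | grep pos
python3 -m jog '[{"dx":-0.029,"dy":0.67,"dz":0.03,"ax":0,"ay":0,"az":-0.135,"grip":-0.7},{"dx":-0.029,"dy":0.67,"dz":0.03,"ax":0,"ay":0,"az":-0.135,"grip":-0.7},{"dx":-0.029,"dy":0.67,"dz":0.03,"ax":0,"ay":0,"az":-0.135,"grip":-0.7},{"dx":-0.029,"dy":0.67,"dz":0.03,"ax":0,"ay":0,"az":-0.135,"grip":-0.7},{"dx":-0.029,"dy":0.67,"dz":0.03,"ax":0,"ay":0,"az":-0.135,"grip":-0.7}]' | grep pos
cat >> h.py <<'E'
def inhand(): # tool-x of the held cell's centre from the flat cap's rear top edge; zc=-.0105
    im,K,T=shot("wrist"); cv2.imwrite("pics/ih.png",im); g=cv2.cvtColor(im,cv2.COLOR_BGR2GRAY).astype(int)
    s=g[:,283:286].mean(1)*0.5+g[:,356:359].mean(1)*.5
    rr=[v for v in range(150,230) if s[v]>200 and s[v+1]<=200]
    p=g[150:215,312:330].mean(1).round().astype(int).tolist()
    A=np.arctan2(.268,.963)
    f=lambda v,h:69-h*np.tan(A+np.arctan((v-198.5)/304.7))
    print("rear edges",[(v,round(f(v+.5,115),1)-34) for v in rr]); print(list(enumerate(p,150)))
E
python3 - <<'E'
from h import *
inhand(); print(tool()[0]); plan(pose(3,-6,45,26,off=(.0012,0,-.0105)))
E
```

```text
position: [0.4453, -0.1433, 0.1278]
position: [0.4997, -0.0447, 0.1277]
position: [0.5395, 0.1195, 0.1197]
rear edges [(200, np.float64(2.200000000000003))]
[(150, 177), (151, 149), (152, 134), (153, 159), (154, 189), (155, 201), (156, 199), (157, 191), (158, 183), (159, 183), (160, 189), (161, 191), (162, 192), (163, 195), (164, 202), (165, 206), (166, 202), (167, 178), (168, 143), (169, 119), (170, 115), (171, 115), (172, 115), (173, 115), (174, 115), (175, 116), (176, 115), (177, 116), (178, 116), (179, 118), (180, 133), (181, 174), (182, 221), (183, 239), (184, 244), (185, 245), (186, 246), (187, 246), (188, 246), (189, 246), (190, 246), (191, 246), (192, 246), (193, 246), (194, 246), (195, 246), (196, 246), (197, 246), (198, 245), (199, 240), (200, 230), (201, 232), (202, 236), (203, 237), (204, 237), (205, 237), (206, 237), (207, 237), (208, 237), (209, 237), (210, 237), (211, 237), (212, 237), (213, 237), (214, 237)]
[0.53853101 0.11649296 0.11968066]
d [-0.025, -0.015, 0.194] a [0.0, -0.291, 0.002] rows 3.7
```

```bash
python3 -m jog '[{"dx":-0.03,"dy":-0.012,"dz":0.12,"ax":0,"ay":-0.291,"az":0.002,"grip":-0.7},{"dx":-0.03,"dy":-0.012,"dz":0.12,"ax":0,"ay":-0.291,"az":0.002,"grip":-0.7},{"dx":-0.03,"dy":-0.012,"dz":0.12,"ax":0,"ay":-0.291,"az":0.002,"grip":-0.7},{"dx":-0.03,"dy":-0.012,"dz":0.12,"ax":0,"ay":-0.291,"az":0.002,"grip":-0.7},{"dx":-0.03,"dy":-0.012,"dz":0.12,"ax":0,"ay":-0.291,"az":0.002,"grip":-0.7}]' | grep pos
python3 -m jog '[{"dx":0,"dy":0,"dz":0,"ax":0,"ay":0,"az":0,"grip":-0.7},{"dx":0,"dy":0,"dz":0,"ax":0,"ay":0,"az":0,"grip":-0.7},{"dx":0,"dy":0,"dz":0,"ax":0,"ay":0,"az":0,"grip":-0.7},{"dx":0,"dy":0,"dz":0,"ax":0,"ay":0,"az":0,"grip":-0.7}]' | grep pos
python3 - <<'E'
from h import *
o=(.0018,0,-.0105)
p,Rm,s=tool(); print(np.round(s['qpos'],3),pose(3,-6,45,26,o)[0])
rows(pose(3,-6,45,26,o),pose(3,-5.5,38,26,o),pose(3,-5.7,33,26,o))
E
```

```text
position: [0.5342, 0.1085, 0.0849]
position: [0.5495, 0.1106, 0.0927]
[ 0.102  0.212  2.115 -0.12   0.361 -1.373] [0.54527271 0.11270265 0.07135173]
d [0.053, 0.008, 0.069] a [-0.002, 0.003, -0.003]
d [0.063, 0.008, 0.095] a [-0.002, 0.003, -0.003]
d [0.073, 0.008, 0.113] a [-0.002, 0.003, -0.003]
```

```bash
python3 -m jog '[{"dx":0.053,"dy":0.008,"dz":0.069,"ax":0,"ay":0.003,"az":-0.003,"grip":-0.7},{"dx":0.063,"dy":0.008,"dz":0.095,"ax":0,"ay":0.003,"az":-0.003,"grip":-0.7},{"dx":0.07,"dy":0.008,"dz":0.106,"ax":0,"ay":0.003,"az":-0.003,"grip":-0.7},{"dx":0.07,"dy":0.008,"dz":0.106,"ax":0,"ay":0.003,"az":-0.003,"grip":-0.7},{"dx":0.07,"dy":0.008,"dz":0.106,"ax":0,"ay":0.003,"az":-0.003,"grip":-0.7}]' | grep -E 'pos|cont'
python3 - <<'E'
from h import *
o=(.0018,0,-.0105)
p,Rm,s=tool(); print(np.round(s['qpos'],3),pose(3,-5.7,33,26,o)[0])
rows(pose(3,-7,29,26,o),pose(3,-9.7,24,26,o),pose(3,-9.7,17.7,26,o))
E
```

```text
position: [0.5432, 0.113, 0.06]
contact_force: [0.4, 0.5, -1.5]
[ 0.109  0.262  2.163 -0.166  0.272 -1.325] [0.54557269 0.11270625 0.05935173]
d [0.004, -0.001, 0.019] a [-0.001, -0.002, 0.001]
d [0.023, -0.001, 0.032] a [-0.001, -0.002, 0.001]
d [0.034, -0.001, 0.055] a [-0.001, -0.002, 0.001]
```

```bash
python3 -m jog '[{"dx":-0.012,"dy":0,"dz":0.003,"ax":0,"ay":0,"az":0,"grip":-0.7},{"dx":-0.005,"dy":0,"dz":0.02,"ax":0,"ay":-0.002,"az":0,"grip":-0.7},{"dx":0.008,"dy":0,"dz":0.032,"ax":0,"ay":-0.002,"az":0,"grip":-0.7},{"dx":0.023,"dy":0,"dz":0.038,"ax":0,"ay":-0.002,"az":0,"grip":-0.7},{"dx":0.034,"dy":0,"dz":0.055,"ax":0,"ay":-0.002,"az":0,"grip":-0.7}]' | grep -E 'pos|cont'
python3 -m jog '[{"dx":0,"dy":0,"dz":0,"ax":0,"ay":0,"az":0,"grip":-0.7},{"dx":0,"dy":0,"dz":0,"ax":0,"ay":0,"az":0,"grip":-0.7}]' | grep -E 'pos|cont'
python3 - <<'E'
from h import *
o=(.0018,0,-.0105)
p,Rm,s=tool(); print(np.round(s['qpos'],3),pose(3,-9.7,17.8,26,o)[0])
rows(pose(3,-9.7,14.5,20,o),pose(3,-9.5,9.7,13,o),pose(3,-9.3,5,6,o),pose(3,-9.2,.3,0,o))
E
```

```text
position: [0.5431, 0.1134, 0.0453]
contact_force: [4.0, -0.1, 4.1]
position: [0.5421, 0.1133, 0.0443]
contact_force: [3.2, 2.0, -0.6]
[ 0.11   0.289  2.189 -0.211  0.214 -1.278] [0.54157298 0.11265825 0.04415173]
d [0.013, -0.002, 0.012] a [-0.001, 0.068, 0.001]
d [0.025, -0.002, 0.029] a [-0.001, 0.146, 0.0]
d [0.038, -0.002, 0.046] a [-0.001, 0.224, 0.0]
d [0.05, -0.002, 0.062] a [-0.001, 0.291, 0.0]
```

```bash
python3 -m jog '[{"dx":0.013,"dy":-0.002,"dz":0.012,"ax":0,"ay":0.068,"az":0,"grip":-0.7},{"dx":0.026,"dy":-0.002,"dz":0.029,"ax":0,"ay":0.146,"az":0,"grip":-0.7},{"dx":0.04,"dy":-0.002,"dz":0.046,"ax":0,"ay":0.224,"az":0,"grip":-0.7},{"dx":0.052,"dy":-0.002,"dz":0.062,"ax":0,"ay":0.291,"az":0,"grip":-0.7},{"dx":0.052,"dy":-0.002,"dz":0.062,"ax":0,"ay":0.291,"az":0,"grip":-0.7}]' | grep -E 'pos|rot|cont'
python3 -m jog '[{"dx":0,"dy":0,"dz":0,"ax":0,"ay":0,"az":0,"grip":-0.7},{"dx":0,"dy":0,"dz":0,"ax":0,"ay":0,"az":0,"grip":-0.7},{"dx":0,"dy":0,"dz":0,"ax":0,"ay":0,"az":0,"grip":-0.7}]' | grep -E 'pos|rot|cont|width'
python3 - <<'E'
from h import *
o=(.0018,0,-.0105)
p,Rm,s=tool(); print(np.round(s['qpos'],3),pose(3,-9.2,.3,0,o)[0])
rows(pose(3,-9.2,0,0,o),pose(3,-5,-.5,0,o))
E
```

```text
position: [0.5438, 0.1127, 0.0246]
ee_rot: [0.002, -0.005, 1.0, -0.0]
contact_force: [4.4, 1.8, 2.4]
position: [0.5392, 0.1126, 0.0246]
ee_rot: [0.002, -0.006, 1.0, -0.001]
contact_force: [6.2, 0.8, 0.5]
width: 0.0273
[ 0.081  0.433  1.844 -0.002  0.861 -1.5  ] [0.53765253 0.1126112  0.0248    ]
d [0.006, 0.0, 0.0] a [-0.001, 0.002, -0.0]
d [-0.011, 0.0, 0.002] a [-0.001, 0.002, -0.0]
```

Same signature as the first cell. Ease forward, release, and rise; then plan the next pick.

```bash
python3 -m jog '[{"dx":-0.008,"dy":0,"dz":0.003,"ax":0,"ay":0,"az":0,"grip":-0.7},{"dx":-0.014,"dy":0,"dz":0.003,"ax":0,"ay":0,"az":0,"grip":-0.7},{"dx":-0.014,"dy":0,"dz":0.003,"ax":0,"ay":0,"az":0,"grip":-0.7}]' | grep -E 'pos|cont'
python3 -m jog '[{"dx":0,"dy":0,"dz":0,"ax":0,"ay":0,"az":0,"grip":0},{"dx":0,"dy":0,"dz":0,"ax":0,"ay":0,"az":0,"grip":0},{"dx":0,"dy":0,"dz":0,"ax":0,"ay":0,"az":0,"grip":0},{"dx":0,"dy":0,"dz":0,"ax":0,"ay":0,"az":0,"grip":0}]' | grep -E 'pos|cont|width'
python3 -m jog '[{"dx":0,"dy":0,"dz":-0.16,"ax":0,"ay":0,"az":0,"grip":0},{"dx":0,"dy":0,"dz":-0.32,"ax":0,"ay":0,"az":0,"grip":0},{"dx":0,"dy":0,"dz":-0.48,"ax":0,"ay":0,"az":0,"grip":0.3},{"dx":0,"dy":0,"dz":-0.48,"ax":0,"ay":0,"az":0,"grip":0.3},{"dx":0,"dy":0,"dz":-0.48,"ax":0,"ay":0,"az":0,"grip":0.3}]' | grep -E 'pos|cont'
python3 - <<'E'
from h import *
im,K,T=shot("wrist"); cv2.imwrite("pics/w10.png",im); g=cv2.cvtColor(im,cv2.COLOR_BGR2GRAY).astype(int)
for i in (1,3):
    for x in(-42,42):
        u,v=proj(bay(i)+np.array([x/1000,YAW*x/1000,.017]),K,T)[0].round(1); r=int(v); print(i,x,u,v,list(enumerate(g[r-8:r+8,int(u)-5:int(u)+6].mean(1).round().astype(int).tolist(),r-8)))
plan(([.46,-.385,.15],down(-.2)))
E
```

```text
position: [0.5401, 0.1127, 0.0245]
contact_force: [0.5, 1.1, 7.5]
position: [0.538, 0.1121, 0.0228]
contact_force: [-0.6, 0.5, 0.0]
width: 0.0424
position: [0.5411, 0.1128, 0.1457]
contact_force: [0.5, 0.0, -1.2]
1 -42 144.9 154.9 [(146, 110), (147, 115), (148, 123), (149, 118), (150, 114), (151, 114), (152, 131), (153, 175), (154, 227), (155, 244), (156, 246), (157, 247), (158, 247), (159, 247), (160, 247), (161, 247)]
1 42 160.3 254.0 [(246, 246), (247, 247), (248, 247), (249, 247), (250, 246), (251, 242), (252, 212), (253, 141), (254, 95), (255, 89), (256, 91), (257, 87), (258, 86), (259, 104), (260, 136), (261, 165)]
3 -42 320.4 155.0 [(147, 186), (148, 190), (149, 188), (150, 176), (151, 154), (152, 145), (153, 182), (154, 230), (155, 244), (156, 246), (157, 247), (158, 247), (159, 247), (160, 247), (161, 247), (162, 246)]
3 42 320.5 254.2 [(246, 246), (247, 247), (248, 247), (249, 247), (250, 246), (251, 242), (252, 212), (253, 142), (254, 100), (255, 106), (256, 124), (257, 123), (258, 107), (259, 107), (260, 138), (261, 171)]
d [0.114, -0.662, -0.007] a [-0.001, -0.0, 0.045] rows 4.0
d [0.067, -0.669, -0.007] a [-0.001, -0.0, 0.045] rows 4.0
d [0.02, -0.672, -0.008] a [-0.001, -0.0, 0.045] rows 4.0
```

```bash
python3 -m jog '[{"dx":0.114,"dy":-0.662,"dz":0,"ax":0,"ay":0,"az":0.045,"grip":0.4},{"dx":0.114,"dy":-0.662,"dz":0,"ax":0,"ay":0,"az":0.045,"grip":0.4},{"dx":0.114,"dy":-0.662,"dz":0,"ax":0,"ay":0,"az":0.045,"grip":0.4},{"dx":0.114,"dy":-0.662,"dz":0,"ax":0,"ay":0,"az":0.045,"grip":0.4}]' | grep pos
python3 -m jog '[{"dx":0.067,"dy":-0.669,"dz":0,"ax":0,"ay":0,"az":0.045,"grip":0.4},{"dx":0.067,"dy":-0.669,"dz":0,"ax":0,"ay":0,"az":0.045,"grip":0.4},{"dx":0.067,"dy":-0.669,"dz":0,"ax":0,"ay":0,"az":0.045,"grip":0.4},{"dx":0.067,"dy":-0.669,"dz":0,"ax":0,"ay":0,"az":0.045,"grip":0.4}]' | grep pos
python3 -m jog '[{"dx":0.02,"dy":-0.672,"dz":0,"ax":0,"ay":0,"az":0.045,"grip":0.4},{"dx":0.02,"dy":-0.672,"dz":0,"ax":0,"ay":0,"az":0.045,"grip":0.4},{"dx":0.02,"dy":-0.672,"dz":0,"ax":0,"ay":0,"az":0.045,"grip":0.4},{"dx":0.02,"dy":-0.672,"dz":0,"ax":0,"ay":0,"az":0.045,"grip":0.4},{"dx":0.02,"dy":-0.672,"dz":0,"ax":0,"ay":0,"az":0.045,"grip":0.4}]' | grep pos
python3 -m jog '[{"dx":0,"dy":0,"dz":0,"ax":0,"ay":0,"az":0,"grip":0.4},{"dx":0,"dy":0,"dz":0,"ax":0,"ay":0,"az":0,"grip":0.4},{"dx":0,"dy":0,"dz":0,"ax":0,"ay":0,"az":0,"grip":0.4}]' | grep pos
python3 - 2>/dev/null <<'E'
from h import *
im,K,T=shot("wrist"); cv2.imwrite("pics/w11.png",im); c=cells(im,K,T,320); print(tool()[0],*c,sep="\n")
b=min(c,key=lambda c:abs(c[0][0]-.4187)+abs(c[0][1]+.38)); plan((b[0]+[.08],down(b[1])))
E
```

```text
position: [0.5111, -0.0528, 0.1414]
position: [0.4849, -0.2174, 0.1419]
position: [0.4585, -0.3896, 0.142]
position: [0.46, -0.3804, 0.1433]
skip [ 0.329 -0.318] 65 29 [325, 0, 84, 42, 2620]
skip [ 0.544 -0.117] 151 43 [593, 141, 47, 148, 5556]
[ 0.46038185 -0.38040662  0.14382646]
([0.4186, -0.3742], -0.209, 38.0, 93.1, 0.023, 192, [296, 93, 46, 108])
([0.3639, -0.6329], -0.469, 25.0, 66.1, nan, 0, [0, 104, 30, 75])
([0.56, -0.389], 0.444, 99.1, 45.7, 0.031, 183, [293, 245, 82, 75])
d [0.168, -0.008, 0.256] a [-0.001, -0.003, 0.007] rows 1.8
```

```bash
python3 -m jog '[{"dx":0.168,"dy":-0.008,"dz":0.256,"ax":0,"ay":0,"az":0.007,"grip":0.4},{"dx":0.168,"dy":-0.008,"dz":0.256,"ax":0,"ay":0,"az":0.007,"grip":0.4},{"dx":0.168,"dy":-0.008,"dz":0.256,"ax":0,"ay":0,"az":0.007,"grip":0.4},{"dx":0.168,"dy":-0.008,"dz":0.256,"ax":0,"ay":0,"az":0.007,"grip":0.4},{"dx":0.168,"dy":-0.008,"dz":0.256,"ax":0,"ay":0,"az":0.007,"grip":0.4}]' | grep pos
python3 -m jog '[{"dx":0,"dy":0,"dz":0,"ax":0,"ay":0,"az":0,"grip":0.4},{"dx":0,"dy":0,"dz":0,"ax":0,"ay":0,"az":0,"grip":0.4},{"dx":0,"dy":0,"dz":0,"ax":0,"ay":0,"az":0,"grip":0.4}]' | grep pos
python3 - 2>/dev/null <<'E'
from h import *
im,K,T=shot("wrist"); c=cells(im,K,T,400); print(tool()[0],*c,sep="\n")
b=min(c,key=lambda c:abs(c[0][0]-.4187)+abs(c[0][1]+.375)); plan((b[0]+[.004],down(b[1])))
E
```

```text
position: [0.4201, -0.3759, 0.0816]
position: [0.4201, -0.3769, 0.082]
[ 0.41981748 -0.37675118  0.08179726]
([0.3217, -0.3125], 1.359, 78.2, 46.0, nan, 0, [332, 0, 132, 83])
([0.4192, -0.3746], -0.213, 37.6, 91.7, 0.026, 425, [297, 153, 56, 122])
d [0.004, 0.009, 0.311] a [-0.003, -0.0, 0.002] rows 1.9
```

```bash
python3 -m jog '[{"dx":0.002,"dy":0.009,"dz":0.15,"ax":0,"ay":0,"az":0,"grip":0.4},{"dx":0.002,"dy":0.009,"dz":0.307,"ax":0,"ay":0,"az":0,"grip":0.4},{"dx":0.002,"dy":0.009,"dz":0.307,"ax":0,"ay":0,"az":0,"grip":0.4},{"dx":0.002,"dy":0.009,"dz":0.307,"ax":0,"ay":0,"az":0,"grip":0.4},{"dx":0.002,"dy":0.009,"dz":0.307,"ax":0,"ay":0,"az":0,"grip":0.4}]' | grep pos
python3 -m jog '[{"dx":0,"dy":0,"dz":0,"ax":0,"ay":0,"az":0,"grip":-0.7},{"dx":0,"dy":0,"dz":0,"ax":0,"ay":0,"az":0,"grip":-0.7},{"dx":0,"dy":0,"dz":0,"ax":0,"ay":0,"az":0,"grip":-0.7},{"dx":0,"dy":0,"dz":0,"ax":0,"ay":0,"az":0,"grip":-0.7},{"dx":0,"dy":0,"dz":0,"ax":0,"ay":0,"az":0,"grip":-0.7}]' 80 | grep -E "pos|width"
python3 -m jog '[{"dx":0,"dy":0,"dz":-0.25,"ax":0,"ay":0,"az":0,"grip":-0.7},{"dx":0,"dy":0,"dz":-0.5,"ax":0,"ay":0,"az":0,"grip":-0.7},{"dx":0,"dy":0,"dz":-0.5,"ax":0,"ay":0,"az":0,"grip":-0.7},{"dx":0,"dy":0,"dz":-0.5,"ax":0,"ay":0,"az":0,"grip":-0.7},{"dx":0,"dy":0,"dz":-0.5,"ax":0,"ay":0,"az":0,"grip":-0.7}]' | grep -E "pos|width"
python3 - <<'E'
from h import *
plan(pose(2,-6,98,0,off=(.0012,0,-.0102)))
E
```

```text
position: [0.4195, -0.3751, 0.0054]
position: [0.4197, -0.3752, 0.0065]
width: 0.0273
position: [0.4204, -0.3754, 0.1329]
width: 0.0276
d [-0.04, 0.581, 0.009] a [-0.002, 0.001, -0.047] rows 3.5
d [-0.083, 0.577, 0.011] a [-0.002, 0.001, -0.047] rows 3.5
d [-0.126, 0.569, 0.012] a [-0.002, 0.001, -0.047] rows 3.5
```

```bash
python3 -m jog '[{"dx":-0.04,"dy":0.581,"dz":0.01,"ax":0,"ay":0,"az":-0.047,"grip":-0.7},{"dx":-0.04,"dy":0.581,"dz":0.01,"ax":0,"ay":0,"az":-0.047,"grip":-0.7},{"dx":-0.04,"dy":0.581,"dz":0.01,"ax":0,"ay":0,"az":-0.047,"grip":-0.7},{"dx":-0.04,"dy":0.581,"dz":0.01,"ax":0,"ay":0,"az":-0.047,"grip":-0.7}]' | grep pos
python3 -m jog '[{"dx":-0.083,"dy":0.577,"dz":0.01,"ax":0,"ay":0,"az":-0.047,"grip":-0.7},{"dx":-0.083,"dy":0.577,"dz":0.01,"ax":0,"ay":0,"az":-0.047,"grip":-0.7},{"dx":-0.083,"dy":0.577,"dz":0.01,"ax":0,"ay":0,"az":-0.047,"grip":-0.7},{"dx":-0.083,"dy":0.577,"dz":0.01,"ax":0,"ay":0,"az":-0.047,"grip":-0.7}]' | grep pos
python3 -m jog '[{"dx":-0.126,"dy":0.569,"dz":0,"ax":0,"ay":0,"az":-0.047,"grip":-0.7},{"dx":-0.126,"dy":0.569,"dz":0,"ax":0,"ay":0,"az":-0.047,"grip":-0.7},{"dx":-0.126,"dy":0.569,"dz":0,"ax":0,"ay":0,"az":-0.047,"grip":-0.7},{"dx":-0.126,"dy":0.569,"dz":0,"ax":0,"ay":0,"az":-0.047,"grip":-0.7},{"dx":-0.126,"dy":0.569,"dz":0,"ax":0,"ay":0,"az":-0.047,"grip":-0.7}]' | grep pos
python3 -m jog '[{"dx":0,"dy":0,"dz":0,"ax":0,"ay":0,"az":0,"grip":-0.7},{"dx":0,"dy":0,"dz":0,"ax":0,"ay":0,"az":0,"grip":-0.7},{"dx":0,"dy":0,"dz":0,"ax":0,"ay":0,"az":0,"grip":-0.7}]' | grep pos
python3 - <<'E'
from h import *
inhand(); print(tool()[0]); plan(pose(2,-6,60,26,off=(.0018,0,-.0105)))
E
```

```text
position: [0.4575, -0.2286, 0.1242]
position: [0.4981, -0.0892, 0.1215]
position: [0.5395, 0.0506, 0.121]
position: [0.5389, 0.0451, 0.122]
rear edges [(200, np.float64(2.200000000000003))]
[(150, 153), (151, 166), (152, 170), (153, 157), (154, 139), (155, 141), (156, 160), (157, 174), (158, 173), (159, 162), (160, 144), (161, 140), (162, 154), (163, 164), (164, 166), (165, 167), (166, 163), (167, 145), (168, 120), (169, 108), (170, 105), (171, 106), (172, 105), (173, 106), (174, 106), (175, 106), (176, 105), (177, 107), (178, 107), (179, 111), (180, 137), (181, 187), (182, 224), (183, 236), (184, 240), (185, 242), (186, 244), (187, 244), (188, 244), (189, 244), (190, 244), (191, 244), (192, 244), (193, 244), (194, 244), (195, 244), (196, 243), (197, 242), (198, 239), (199, 236), (200, 231), (201, 228), (202, 227), (203, 227), (204, 227), (205, 227), (206, 227), (207, 227), (208, 227), (209, 227), (210, 227), (211, 227), (212, 227), (213, 227), (214, 227)]
[0.53910777 0.04490423 0.12226004]
d [-0.029, -0.001, 0.144] a [-0.002, -0.292, -0.002] rows 3.7
```

```bash
python3 -m jog '[{"dx":-0.029,"dy":-0.001,"dz":0.14,"ax":-0.002,"ay":-0.29,"az":-0.002,"grip":-0.7},{"dx":-0.029,"dy":-0.001,"dz":0.14,"ax":-0.002,"ay":-0.29,"az":-0.002,"grip":-0.7},{"dx":-0.029,"dy":-0.001,"dz":0.14,"ax":-0.002,"ay":-0.29,"az":-0.002,"grip":-0.7},{"dx":-0.029,"dy":-0.001,"dz":0.14,"ax":-0.002,"ay":-0.29,"az":-0.002,"grip":-0.7},{"dx":-0.029,"dy":-0.001,"dz":0.14,"ax":-0.002,"ay":-0.29,"az":-0.002,"grip":-0.7}]' | grep pos
python3 -m jog '[{"dx":0,"dy":0,"dz":0,"ax":0,"ay":0,"az":0,"grip":-0.7},{"dx":0,"dy":0,"dz":0,"ax":0,"ay":0,"az":0,"grip":-0.7},{"dx":0,"dy":0,"dz":0,"ax":0,"ay":0,"az":0,"grip":-0.7},{"dx":0,"dy":0,"dz":0,"ax":0,"ay":0,"az":0,"grip":-0.7}]' | grep pos
python3 - <<'E'
from h import *
o=(.0018,0,-.0105)
p,Rm,s=tool(); print(np.round(s['qpos'],3),pose(2,-6,60,26,o)[0])
rows(pose(2,-5,45,26,o),pose(2,-4.5,38,26,o),pose(2,-4.5,35,26,o))
E
```

```text
position: [0.537, 0.0453, 0.0831]
position: [0.5503, 0.0454, 0.0893]
[-0.067  0.202  2.14   0.105  0.347 -1.742] [0.54608871 0.04470265 0.08635173]
d [0.043, -0.003, 0.059] a [0.0, 0.001, 0.001]
d [0.054, -0.003, 0.085] a [0.0, 0.001, 0.001]
d [0.059, -0.003, 0.096] a [0.0, 0.001, 0.001]
```

```bash
python3 -m jog '[{"dx":0.043,"dy":-0.003,"dz":0.059,"ax":0,"ay":0,"az":0,"grip":-0.7},{"dx":0.054,"dy":-0.003,"dz":0.085,"ax":0,"ay":0,"az":0,"grip":-0.7},{"dx":0.054,"dy":-0.003,"dz":0.085,"ax":0,"ay":0,"az":0,"grip":-0.7},{"dx":0.054,"dy":-0.003,"dz":0.085,"ax":0,"ay":0,"az":0,"grip":-0.7},{"dx":0.054,"dy":-0.003,"dz":0.085,"ax":0,"ay":0,"az":0,"grip":-0.7}]' | grep -E 'pos|cont'
python3 - <<'E'
from h import *
o=(.0018,0,-.0105)
p,Rm,s=tool(); print(np.round(s['qpos'],3),pose(2,-4.5,38,26,o)[0])
rows(pose(2,-5,35,26,o),pose(2,-5.5,31,26,o),pose(2,-7,28,26,o),pose(2,-9.7,24,26,o),pose(2,-9.7,17.7,26,o))
E
```

```text
position: [0.5452, 0.0451, 0.0632]
contact_force: [-0.2, 0.3, -1.5]
[-0.069  0.242  2.184  0.139  0.267 -1.78 ] [0.5475886  0.04472065 0.06435173]
d [-0.004, -0.002, 0.01] a [0.001, -0.0, 0.001]
d [0.005, -0.002, 0.023] a [0.001, -0.0, 0.001]
d [0.016, -0.002, 0.032] a [0.001, -0.0, 0.001]
d [0.033, -0.002, 0.041] a [0.001, -0.0, 0.001]
d [0.044, -0.002, 0.064] a [0.001, -0.0, 0.001]
```

```bash
python3 -m jog '[{"dx":-0.01,"dy":-0.002,"dz":0.006,"ax":0,"ay":0,"az":0,"grip":-0.7},{"dx":-0.002,"dy":-0.002,"dz":0.024,"ax":0,"ay":0,"az":0,"grip":-0.7},{"dx":0.012,"dy":-0.002,"dz":0.034,"ax":0,"ay":0,"az":0,"grip":-0.7},{"dx":0.033,"dy":-0.002,"dz":0.043,"ax":0,"ay":0,"az":0,"grip":-0.7},{"dx":0.044,"dy":-0.002,"dz":0.064,"ax":0,"ay":0,"az":0,"grip":-0.7}]' | grep -E 'pos|cont'
python3 -m jog '[{"dx":0,"dy":0,"dz":0,"ax":0,"ay":0,"az":0,"grip":-0.7},{"dx":0,"dy":0,"dz":0,"ax":0,"ay":0,"az":0,"grip":-0.7}]' | grep -E 'pos|cont'
python3 - <<'E'
from h import *
o=(.0018,0,-.0105)
p,Rm,s=tool(); print(np.round(s['qpos'],3),pose(2,-9.7,17.8,26,o)[0])
rows(pose(2,-9.7,14.5,20,o),pose(2,-9.7,9.7,13,o),pose(2,-9.7,5,6,o),pose(2,-9.7,.3,0,o))
E
```

```text
position: [0.5434, 0.0442, 0.045]
contact_force: [2.8, -0.4, 4.6]
position: [0.5425, 0.0442, 0.0438]
contact_force: [4.0, -0.8, -3.1]
[-0.072  0.275  2.215  0.186  0.202 -1.831] [0.54238898 0.04465825 0.04415173]
d [0.01, 0.002, 0.011] a [0.0, 0.067, 0.001]
d [0.024, 0.002, 0.028] a [0.0, 0.145, 0.001]
d [0.037, 0.002, 0.045] a [0.0, 0.223, 0.001]
d [0.05, 0.002, 0.06] a [-0.0, 0.289, 0.001]
```

```bash
python3 -m jog '[{"dx":0.012,"dy":0.002,"dz":0.011,"ax":0,"ay":0.067,"az":0,"grip":-0.7},{"dx":0.026,"dy":0.002,"dz":0.028,"ax":0,"ay":0.145,"az":0,"grip":-0.7},{"dx":0.039,"dy":0.002,"dz":0.045,"ax":0,"ay":0.223,"az":0,"grip":-0.7},{"dx":0.051,"dy":0.002,"dz":0.06,"ax":0,"ay":0.289,"az":0,"grip":-0.7},{"dx":0.051,"dy":0.002,"dz":0.06,"ax":0,"ay":0.289,"az":0,"grip":-0.7}]' | grep -E 'pos|rot|cont'
python3 -m jog '[{"dx":0,"dy":0,"dz":0,"ax":0,"ay":0,"az":0,"grip":-0.7},{"dx":0,"dy":0,"dz":0,"ax":0,"ay":0,"az":0,"grip":-0.7},{"dx":0,"dy":0,"dz":0,"ax":0,"ay":0,"az":0,"grip":-0.7}]' | grep -E 'pos|rot|cont|width'
python3 - <<'E'
from h import *
o=(.0018,0,-.0105)
p,Rm,s=tool(); print(np.round(s['qpos'],3),pose(2,-9.2,.3,0,o)[0])
E
```

```text
position: [0.5442, 0.0443, 0.025]
ee_rot: [0.003, -0.007, 1.0, -0.0]
contact_force: [4.7, -0.9, 0.6]
position: [0.5396, 0.0444, 0.0249]
ee_rot: [0.002, -0.007, 1.0, -0.001]
contact_force: [5.6, -1.0, -1.5]
width: 0.0277
[-4.600e-02  4.210e-01  1.866e+00 -1.000e-03  8.490e-01 -1.631e+00] [0.53846853 0.0446112  0.0248    ]
```

```bash
python3 -m jog '[{"dx":-0.008,"dy":0,"dz":0.003,"ax":0,"ay":0,"az":0,"grip":-0.7},{"dx":-0.014,"dy":0,"dz":0.003,"ax":0,"ay":0,"az":0,"grip":-0.7},{"dx":-0.014,"dy":0,"dz":0.003,"ax":0,"ay":0,"az":0,"grip":-0.7}]' | grep -E 'pos|cont'
python3 -m jog '[{"dx":0,"dy":0,"dz":0,"ax":0,"ay":0,"az":0,"grip":0},{"dx":0,"dy":0,"dz":0,"ax":0,"ay":0,"az":0,"grip":0},{"dx":0,"dy":0,"dz":0,"ax":0,"ay":0,"az":0,"grip":0},{"dx":0,"dy":0,"dz":0,"ax":0,"ay":0,"az":0,"grip":0}]' | grep -E 'pos|cont|width'
python3 -m jog '[{"dx":0,"dy":0,"dz":-0.16,"ax":0,"ay":0,"az":0,"grip":0},{"dx":0,"dy":0,"dz":-0.32,"ax":0,"ay":0,"az":0,"grip":0},{"dx":0,"dy":0,"dz":-0.48,"ax":0,"ay":0,"az":0,"grip":0.3},{"dx":0,"dy":0,"dz":-0.48,"ax":0,"ay":0,"az":0,"grip":0.3},{"dx":0,"dy":0,"dz":-0.48,"ax":0,"ay":0,"az":0,"grip":0.3}]' | grep -E 'pos|cont'
python3 - <<'E'
from h import *
im,K,T=shot("wrist"); cv2.imwrite("pics/w12.png",im); g=cv2.cvtColor(im,cv2.COLOR_BGR2GRAY).astype(int)
for i in (1,2,3):
    for x in(-42,42):
        u,v=proj(bay(i)+np.array([x/1000,YAW*x/1000,.017]),K,T)[0].round(1); r=int(v); print(i,x,u,v,list(enumerate(g[r-6:r+4,int(u)-5:int(u)+6].mean(1).round().astype(int).tolist(),r-6)))
plan(([.54,-.39,.16],down(.444+np.pi)))
E
```

```text
position: [0.5414, 0.0445, 0.0246]
contact_force: [3.3, -1.7, 5.1]
position: [0.5382, 0.0452, 0.0231]
contact_force: [0.3, -0.9, -0.7]
width: 0.0424
position: [0.5412, 0.0451, 0.146]
contact_force: [0.3, 0.1, 0.1]
1 -42 232.1 155.4 [(149, 175), (150, 156), (151, 137), (152, 126), (153, 144), (154, 196), (155, 234), (156, 244), (157, 246), (158, 246)]
1 42 239.7 254.4 [(248, 207), (249, 150), (250, 100), (251, 72), (252, 60), (253, 60), (254, 62), (255, 63), (256, 67), (257, 74)]
2 -42 319.9 155.7 [(149, 181), (150, 177), (151, 160), (152, 138), (153, 142), (154, 188), (155, 231), (156, 243), (157, 246), (158, 246)]
2 42 319.7 254.6 [(248, 246), (249, 246), (250, 246), (251, 243), (252, 224), (253, 164), (254, 108), (255, 96), (256, 110), (257, 119)]
3 -42 407.6 155.9 [(149, 173), (150, 163), (151, 146), (152, 131), (153, 136), (154, 180), (155, 227), (156, 242), (157, 245), (158, 246)]
3 42 399.8 254.8 [(248, 157), (249, 108), (250, 78), (251, 73), (252, 74), (253, 76), (254, 80), (255, 81), (256, 83), (257, 86)]
d [0.005, -0.348, -0.013] a [-0.0, -0.0, 0.345] rows 4.3
d [-0.176, -0.301, -0.013] a [-0.0, -0.0, 0.345] rows 4.3
d [-0.306, -0.167, -0.013] a [-0.0, -0.0, 0.345] rows 4.3
d [-0.348, 0.015, -0.013] a [-0.0, -0.0, 0.345] rows 4.3
d [-0.29, 0.192, -0.013] a [-0.0, -0.0, 0.345] rows 4.3
```

```bash
python3 -m jog '[{"dx":0.005,"dy":-0.348,"dz":-0.01,"ax":0,"ay":0,"az":0.345,"grip":0.4},{"dx":0.005,"dy":-0.348,"dz":-0.01,"ax":0,"ay":0,"az":0.345,"grip":0.4},{"dx":0.005,"dy":-0.348,"dz":-0.01,"ax":0,"ay":0,"az":0.345,"grip":0.4},{"dx":0.005,"dy":-0.348,"dz":-0.01,"ax":0,"ay":0,"az":0.345,"grip":0.4},{"dx":0.005,"dy":-0.348,"dz":-0.01,"ax":0,"ay":0,"az":0.345,"grip":0.4}]' | grep pos
python3 -m jog '[{"dx":-0.176,"dy":-0.301,"dz":-0.01,"ax":0,"ay":0,"az":0.345,"grip":0.4},{"dx":-0.176,"dy":-0.301,"dz":-0.01,"ax":0,"ay":0,"az":0.345,"grip":0.4},{"dx":-0.176,"dy":-0.301,"dz":-0.01,"ax":0,"ay":0,"az":0.345,"grip":0.4},{"dx":-0.176,"dy":-0.301,"dz":-0.01,"ax":0,"ay":0,"az":0.345,"grip":0.4},{"dx":-0.176,"dy":-0.301,"dz":-0.01,"ax":0,"ay":0,"az":0.345,"grip":0.4}]' | grep pos
python3 -m jog '[{"dx":-0.306,"dy":-0.167,"dz":-0.01,"ax":0,"ay":0,"az":0.345,"grip":0.4},{"dx":-0.306,"dy":-0.167,"dz":-0.01,"ax":0,"ay":0,"az":0.345,"grip":0.4},{"dx":-0.306,"dy":-0.167,"dz":-0.01,"ax":0,"ay":0,"az":0.345,"grip":0.4},{"dx":-0.306,"dy":-0.167,"dz":-0.01,"ax":0,"ay":0,"az":0.345,"grip":0.4},{"dx":-0.306,"dy":-0.167,"dz":-0.01,"ax":0,"ay":0,"az":0.345,"grip":0.4}]' | grep pos
python3 - <<'E'
from h import *
p,Rm,s=tool(); print(np.round(s['qpos'],3))
plan(([.545,-.39,.16],down(.444+np.pi)))
E
```

```text
position: [0.5381, -0.0427, 0.1436]
position: [0.5382, -0.1296, 0.1459]
position: [0.5385, -0.2165, 0.1483]
[-5.020e-01  3.450e-01  1.618e+00 -1.000e-03  1.186e+00 -4.540e-01]
d [-0.346, 0.029, -0.025] a [-0.002, 0.0, 0.344] rows 4.3
d [-0.282, 0.203, -0.024] a [-0.002, 0.0, 0.344] rows 4.3
```

```bash
python3 -m jog '[{"dx":-0.346,"dy":0.029,"dz":-0.02,"ax":0,"ay":0,"az":0.344,"grip":0.4},{"dx":-0.346,"dy":0.029,"dz":-0.02,"ax":0,"ay":0,"az":0.344,"grip":0.4},{"dx":-0.346,"dy":0.029,"dz":-0.02,"ax":0,"ay":0,"az":0.344,"grip":0.4},{"dx":-0.346,"dy":0.029,"dz":-0.02,"ax":0,"ay":0,"az":0.344,"grip":0.4},{"dx":-0.346,"dy":0.029,"dz":-0.02,"ax":0,"ay":0,"az":0.344,"grip":0.4}]' | grep pos
python3 -m jog '[{"dx":-0.282,"dy":0.203,"dz":-0.02,"ax":0,"ay":0,"az":0.344,"grip":0.4},{"dx":-0.282,"dy":0.203,"dz":-0.02,"ax":0,"ay":0,"az":0.344,"grip":0.4},{"dx":-0.282,"dy":0.203,"dz":-0.02,"ax":0,"ay":0,"az":0.344,"grip":0.4},{"dx":-0.282,"dy":0.203,"dz":-0.02,"ax":0,"ay":0,"az":0.344,"grip":0.4},{"dx":-0.282,"dy":0.203,"dz":-0.02,"ax":0,"ay":0,"az":0.344,"grip":0.4}]' | grep pos
python3 -m jog '[{"dx":0,"dy":0,"dz":0,"ax":0,"ay":0,"az":0,"grip":0.4},{"dx":0,"dy":0,"dz":0,"ax":0,"ay":0,"az":0,"grip":0.4},{"dx":0,"dy":0,"dz":0,"ax":0,"ay":0,"az":0,"grip":0.4}]' | grep pos
python3 - 2>/dev/null <<'E'
from h import *
im,K,T=shot("wrist"); cv2.imwrite("pics/w13.png",im); c=cells(im,K,T,320); print(tool()[0],*c,sep="\n")
b=min(c,key=lambda c:abs(c[0][0]-.56)+abs(c[0][1]+.39)); plan((b[0]+[.08],down(b[1]+np.pi)))
E
```

```text
position: [0.5423, -0.3031, 0.153]
position: [0.5462, -0.3898, 0.1576]
position: [0.5472, -0.3891, 0.1596]
skip [ 0.538 -0.108] 118 51 [0, 0, 69, 132, 6295]
skip [ 0.739 -0.563] 124 202 [465, 0, 175, 190, 22572]
skip [ 0.605 -0.48 ] 48 24 [414, 146, 42, 54, 1246]
[ 0.54736294 -0.38920802  0.16010281]
([0.5596, -0.3877], 0.449, 90.0, 36.6, 0.021, 253, [308, 128, 40, 94])
d [0.047, 0.017, 0.32] a [-0.002, 0.001, 0.001] rows 1.9
```

```bash
python3 -m jog '[{"dx":0.047,"dy":0.017,"dz":0.32,"ax":0,"ay":0,"az":0.001,"grip":0.3},{"dx":0.047,"dy":0.017,"dz":0.32,"ax":0,"ay":0,"az":0.001,"grip":0.3},{"dx":0.047,"dy":0.017,"dz":0.32,"ax":0,"ay":0,"az":0.001,"grip":0.3},{"dx":0.047,"dy":0.017,"dz":0.32,"ax":0,"ay":0,"az":0.001,"grip":0.3},{"dx":0.047,"dy":0.017,"dz":0.32,"ax":0,"ay":0,"az":0.001,"grip":0.3}]' | grep pos
python3 -m jog '[{"dx":0,"dy":0,"dz":0,"ax":0,"ay":0,"az":0,"grip":0.3},{"dx":0,"dy":0,"dz":0,"ax":0,"ay":0,"az":0,"grip":0.3},{"dx":0,"dy":0,"dz":0,"ax":0,"ay":0,"az":0,"grip":0.3}]' | grep pos
python3 - 2>/dev/null <<'E'
from h import *
im,K,T=shot("wrist"); c=cells(im,K,T,400); print(tool()[0],*c,sep="\n")
b=min(c,key=lambda c:abs(c[0][0]-.56)+abs(c[0][1]+.388)); plan((b[0]+[.004],down(b[1]+np.pi)))
E
```

```text
position: [0.5607, -0.389, 0.0826]
position: [0.5608, -0.3894, 0.0835]
skip [ 0.721 -0.523] 87 115 [508, 0, 132, 181, 15674]
skip [ 0.604 -0.482] 49 25 [435, 177, 57, 70, 2174]
[ 0.56060597 -0.3891788   0.08303983]
([0.5586, -0.3882], 0.442, 91.7, 37.3, 0.021, 444, [292, 154, 55, 121])
d [-0.006, -0.008, 0.316] a [0.001, 0.0, 0.004] rows 1.9
```

```bash
python3 -m jog '[{"dx":-0.006,"dy":-0.006,"dz":0.15,"ax":0,"ay":0,"az":0,"grip":0.3},{"dx":-0.006,"dy":-0.006,"dz":0.31,"ax":0,"ay":0,"az":0,"grip":0.3},{"dx":-0.006,"dy":-0.006,"dz":0.31,"ax":0,"ay":0,"az":0,"grip":0.3},{"dx":-0.006,"dy":-0.006,"dz":0.31,"ax":0,"ay":0,"az":0,"grip":0.3},{"dx":-0.006,"dy":-0.006,"dz":0.31,"ax":0,"ay":0,"az":0,"grip":0.3}]' | grep pos
python3 -m jog '[{"dx":0,"dy":0,"dz":0,"ax":0,"ay":0,"az":0,"grip":-0.7},{"dx":0,"dy":0,"dz":0,"ax":0,"ay":0,"az":0,"grip":-0.7},{"dx":0,"dy":0,"dz":0,"ax":0,"ay":0,"az":0,"grip":-0.7},{"dx":0,"dy":0,"dz":0,"ax":0,"ay":0,"az":0,"grip":-0.7},{"dx":0,"dy":0,"dz":0,"ax":0,"ay":0,"az":0,"grip":-0.7}]' 80 | grep -E "pos|width"
python3 -m jog '[{"dx":0,"dy":0,"dz":-0.25,"ax":0,"ay":0,"az":0,"grip":-0.7},{"dx":0,"dy":0,"dz":-0.5,"ax":0,"ay":0,"az":0,"grip":-0.7},{"dx":0,"dy":0,"dz":-0.5,"ax":0,"ay":0,"az":0,"grip":-0.7},{"dx":0,"dy":0,"dz":-0.5,"ax":0,"ay":0,"az":0,"grip":-0.7},{"dx":0,"dy":0,"dz":-0.5,"ax":0,"ay":0,"az":0,"grip":-0.7}]' | grep -E "pos|width"
cat >> h.py <<'E'
def poseF(i,cx,cz,deg,off=(.0018,0,-.0105)):
    Q=down(YAW+np.pi,-np.radians(deg)); c=bay(i)+np.array([cx*np.cos(YAW),cx*np.sin(YAW),cz])/1000
    return c-Q@np.array(off),Q
E
python3 - <<'E'
from h import *
plan(poseF(0,-6,98,0))
E
```

```text
position: [0.559, -0.3888, 0.0054]
position: [0.5594, -0.389, 0.0067]
width: 0.0276
position: [0.56, -0.3893, 0.1334]
width: 0.0273
d [0.221, -0.555, 0.018] a [0.002, -0.001, 0.139] rows 3.6
d [0.096, -0.59, 0.02] a [0.002, -0.001, 0.139] rows 3.6
```

```bash
python3 -m jog '[{"dx":0.221,"dy":-0.555,"dz":0.01,"ax":0,"ay":0,"az":0.139,"grip":-0.7},{"dx":0.221,"dy":-0.555,"dz":0.01,"ax":0,"ay":0,"az":0.139,"grip":-0.7},{"dx":0.221,"dy":-0.555,"dz":0.01,"ax":0,"ay":0,"az":0.139,"grip":-0.7},{"dx":0.221,"dy":-0.555,"dz":0.01,"ax":0,"ay":0,"az":0.139,"grip":-0.7}]' | grep pos
python3 -m jog '[{"dx":0.096,"dy":-0.59,"dz":0.01,"ax":0,"ay":0,"az":0.139,"grip":-0.7},{"dx":0.096,"dy":-0.59,"dz":0.01,"ax":0,"ay":0,"az":0.139,"grip":-0.7},{"dx":0.096,"dy":-0.59,"dz":0.01,"ax":0,"ay":0,"az":0.139,"grip":-0.7},{"dx":0.096,"dy":-0.59,"dz":0.01,"ax":0,"ay":0,"az":0.139,"grip":-0.7},{"dx":0.096,"dy":-0.59,"dz":0.01,"ax":0,"ay":0,"az":0.139,"grip":-0.7}]' | grep pos
python3 -m jog '[{"dx":0,"dy":0,"dz":0,"ax":0,"ay":0,"az":0,"grip":-0.7},{"dx":0,"dy":0,"dz":0,"ax":0,"ay":0,"az":0,"grip":-0.7},{"dx":0,"dy":0,"dz":0,"ax":0,"ay":0,"az":0,"grip":-0.7}]' | grep pos
python3 - <<'E'
from h import *
inhand(); p,Rm,s=tool(); print(p,np.round(s['qpos'],3)); plan(poseF(0,-6,60,26))
E
```

```text
position: [0.545, -0.2338, 0.1242]
position: [0.5345, -0.084, 0.1221]
position: [0.5376, -0.0908, 0.1232]
rear edges [(166, np.float64(15.600000000000001)), (195, np.float64(4.200000000000003))]
[(150, 208), (151, 207), (152, 201), (153, 192), (154, 203), (155, 211), (156, 212), (157, 206), (158, 182), (159, 136), (160, 97), (161, 90), (162, 108), (163, 142), (164, 167), (165, 176), (166, 177), (167, 177), (168, 177), (169, 177), (170, 177), (171, 174), (172, 162), (173, 141), (174, 127), (175, 127), (176, 143), (177, 186), (178, 226), (179, 240), (180, 244), (181, 244), (182, 245), (183, 245), (184, 245), (185, 245), (186, 245), (187, 245), (188, 245), (189, 245), (190, 245), (191, 245), (192, 245), (193, 244), (194, 240), (195, 231), (196, 219), (197, 224), (198, 231), (199, 232), (200, 232), (201, 232), (202, 232), (203, 232), (204, 232), (205, 232), (206, 232), (207, 232), (208, 231), (209, 222), (210, 185), (211, 121), (212, 72), (213, 58), (214, 58)]
[ 0.53770829 -0.0909701   0.12328878] [-2.950e-01  3.160e-01  1.733e+00 -1.000e-03  1.094e+00  1.267e+00]
d [0.027, 0.002, 0.154] a [0.0, 0.29, -0.001] rows 3.6
```

View pics/ih.png

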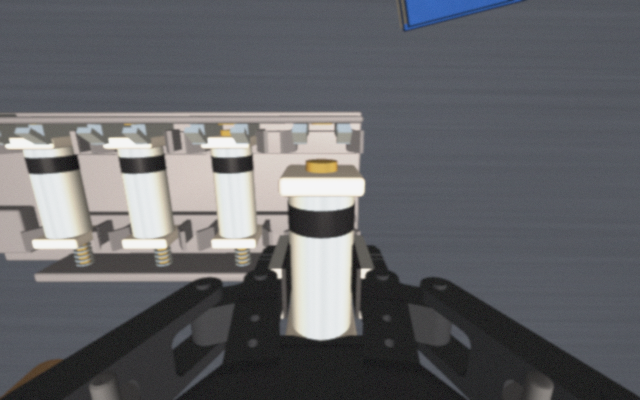

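Run:
```python
from h import *
im=cv2.imread("pics/ih.png"); g=cv2.cvtColor(im,cv2.COLOR_BGR2GRAY).astype(int); _,K,T=shot("wrist")
print(list(enumerate(g[228:256,228:243].mean(1).round().astype(int).tolist(),228)))
for x in(-42,-34): print(x,[proj(bay(i)+np.array([x/1000,YAW*x/1000,.017]),K,T)[0].round(1).tolist() for i in(1,2,3)])
print(ray([(235,246),(235,247),(235,248)],K,T,.052).round(4).tolist())
r=[(u,int(g[238:246,u].mean())) for u in list(range(206,218))+list(range(250,264))]; print(r)
```

```text
[(228, 232), (229, 232), (230, 232), (231, 232), (232, 233), (233, 232), (234, 232), (235, 232), (236, 231), (237, 222), (238, 211), (239, 226), (240, 241), (241, 244), (242, 245), (243, 245), (244, 245), (245, 245), (246, 244), (247, 237), (248, 210), (249, 174), (250, 157), (251, 156), (252, 148), (253, 124), (254, 106), (255, 105)]
-42 [[232.8, 248.4], [143.7, 248.7], [54.5, 248.9]]
-34 [[232.0, 238.7], [142.0, 239.0], [52.0, 239.2]]
[[0.5067, -0.0256, 0.052], [0.5059, -0.0256, 0.052], [0.5051, -0.0255, 0.052]]
[(206, 138), (207, 138), (208, 138), (209, 140), (210, 154), (211, 190), (212, 217), (213, 228), (214, 230), (215, 231), (216, 231), (217, 231), (250, 233), (251, 233), (252, 233), (253, 230), (254, 222), (255, 200), (256, 168), (257, 160), (258, 168), (259, 179), (260, 183), (261, 176), (262, 154), (263, 129)]
```

```bash
python3 -m jog '[{"dx":0.02,"dy":0.002,"dz":0.15,"ax":0,"ay":0.29,"az":0,"grip":-0.7},{"dx":0.02,"dy":0.002,"dz":0.15,"ax":0,"ay":0.29,"az":0,"grip":-0.7},{"dx":0.02,"dy":0.002,"dz":0.15,"ax":0,"ay":0.29,"az":0,"grip":-0.7},{"dx":0.02,"dy":0.002,"dz":0.15,"ax":0,"ay":0.29,"az":0,"grip":-0.7},{"dx":0.02,"dy":0.002,"dz":0.15,"ax":0,"ay":0.29,"az":0,"grip":-0.7}]' | grep pos
python3 -m jog '[{"dx":0,"dy":0,"dz":0,"ax":0,"ay":0,"az":0,"grip":-0.7},{"dx":0,"dy":0,"dz":0,"ax":0,"ay":0,"az":0,"grip":-0.7},{"dx":0,"dy":0,"dz":0,"ax":0,"ay":0,"az":0,"grip":-0.7},{"dx":0,"dy":0,"dz":0,"ax":0,"ay":0,"az":0,"grip":-0.7}]' | grep pos
python3 - <<'E'
from h import *
o=(.0039,0,-.0105)
p,Rm,s=tool(); print(np.round(s['qpos'],3),poseF(0,-6,60,26,o)[0])
rows(poseF(0,-5,45,26,o),poseF(0,-4.5,38,26,o))
E
```

```text
position: [0.538, -0.09, 0.0841]
position: [0.5443, -0.091, 0.087]
[-0.413  0.21   2.139  0.466  0.413  0.753] [ 0.54259795 -0.09135883  0.08385302]
d [-0.034, 0.001, 0.064] a [0.001, -0.001, -0.0]
d [-0.045, 0.001, 0.09] a [0.001, -0.001, -0.0]
```

```bash
python3 -m jog '[{"dx":-0.034,"dy":0.001,"dz":0.064,"ax":0,"ay":0,"az":0,"grip":-0.7},{"dx":-0.045,"dy":0.001,"dz":0.09,"ax":0,"ay":0,"az":0,"grip":-0.7},{"dx":-0.045,"dy":0.001,"dz":0.09,"ax":0,"ay":0,"az":0,"grip":-0.7},{"dx":-0.045,"dy":0.001,"dz":0.09,"ax":0,"ay":0,"az":0,"grip":-0.7},{"dx":-0.045,"dy":0.001,"dz":0.09,"ax":0,"ay":0,"az":0,"grip":-0.7}]' | grep -E 'pos|cont'
python3 - <<'E'
from h import *
o=(.0039,0,-.0105)
p,Rm,s=tool(); print(np.round(s['qpos'],3),poseF(0,-4.5,38,26,o)[0])
rows(poseF(0,-4,36,26,o),poseF(0,-4.5,32,26,o),poseF(0,-6.5,28,26,o),poseF(0,-9.7,24,26,o),poseF(0,-9.7,17.7,26,o))
E
```

```text
position: [0.5435, -0.0907, 0.0617]
contact_force: [0.4, 0.5, -1.1]
[-0.413  0.253  2.173  0.563  0.346  0.649] [ 0.54409785 -0.09134083  0.06185302]
d [0.001, 0.003, 0.008] a [0.0, -0.001, -0.0]
d [-0.008, 0.003, 0.022] a [0.0, -0.001, -0.0]
d [-0.022, 0.003, 0.033] a [0.0, -0.001, -0.0]
d [-0.041, 0.003, 0.042] a [0.0, -0.001, -0.0]
d [-0.052, 0.003, 0.064] a [0.0, -0.001, -0.0]
```

```bash
python3 -m jog '[{"dx":0.004,"dy":0.003,"dz":0.008,"ax":0,"ay":0,"az":0,"grip":-0.7},{"dx":-0.006,"dy":0.003,"dz":0.024,"ax":0,"ay":0,"az":0,"grip":-0.7},{"dx":-0.02,"dy":0.003,"dz":0.034,"ax":0,"ay":0,"az":0,"grip":-0.7},{"dx":-0.041,"dy":0.003,"dz":0.043,"ax":0,"ay":0,"az":0,"grip":-0.7},{"dx":-0.052,"dy":0.003,"dz":0.064,"ax":0,"ay":0,"az":0,"grip":-0.7}]' | grep -E 'pos|cont'
python3 -m jog '[{"dx":0,"dy":0,"dz":0,"ax":0,"ay":0,"az":0,"grip":-0.7},{"dx":0,"dy":0,"dz":0,"ax":0,"ay":0,"az":0,"grip":-0.7}]' | grep -E 'pos|cont'
python3 - <<'E'
from h import *
o=(.0039,0,-.0105)
p,Rm,s=tool(); print(np.round(s['qpos'],3),poseF(0,-9.7,17.7,26,o)[0])
rows(poseF(0,-9.7,14.5,20,o),poseF(0,-9.7,9.7,13,o),poseF(0,-9.7,5,6,o),poseF(0,-9.7,.3,0,o))
E
```

```text
position: [0.5411, -0.0931, 0.0437]
contact_force: [4.1, 1.2, 5.5]
position: [0.5405, -0.0931, 0.0427]
contact_force: [4.6, -1.6, -1.8]
[-0.421  0.285  2.206  0.687  0.291  0.513] [ 0.53889822 -0.09140323  0.04155302]
d [-0.018, -0.007, 0.011] a [0.003, -0.07, -0.001]
d [-0.031, -0.007, 0.025] a [0.002, -0.148, -0.001]
d [-0.044, -0.007, 0.039] a [0.002, -0.225, -0.001]
d [-0.055, -0.007, 0.053] a [0.002, -0.292, -0.001]
```

```bash
python3 -m jog '[{"dx":-0.018,"dy":-0.004,"dz":0.011,"ax":0.002,"ay":-0.07,"az":0,"grip":-0.7},{"dx":-0.032,"dy":-0.006,"dz":0.025,"ax":0.002,"ay":-0.148,"az":0,"grip":-0.7},{"dx":-0.045,"dy":-0.006,"dz":0.039,"ax":0.002,"ay":-0.225,"az":0,"grip":-0.7},{"dx":-0.056,"dy":-0.006,"dz":0.053,"ax":0.002,"ay":-0.292,"az":0,"grip":-0.7},{"dx":-0.056,"dy":-0.006,"dz":0.053,"ax":0.002,"ay":-0.292,"az":0,"grip":-0.7}]' | grep -E 'pos|rot|cont'
python3 -m jog '[{"dx":0,"dy":0,"dz":0,"ax":0,"ay":0,"az":0,"grip":-0.7},{"dx":0,"dy":0,"dz":0,"ax":0,"ay":0,"az":0,"grip":-0.7},{"dx":0,"dy":0,"dz":0,"ax":0,"ay":0,"az":0,"grip":-0.7}]' | grep -E 'pos|rot|cont|width'
python3 - <<'E'
from h import *
o=(.0039,0,-.0105)
p,Rm,s=tool(); print(np.round(s['qpos'],3),poseF(0,-9.7,.3,0,o)[0])
E
```

```text
position: [0.5374, -0.0927, 0.0261]
ee_rot: [0.002, 1.0, 0.005, 0.002]
contact_force: [7.7, 0.3, -6.4]
position: [0.5371, -0.0918, 0.0248]
ee_rot: [0.001, 1.0, 0.006, 0.003]
contact_force: [8.0, -1.1, 0.5]
width: 0.0277
[-2.970e-01  4.240e-01  1.861e+00  1.000e-03  8.500e-01  1.261e+00] [ 0.53390098 -0.0914632   0.0248    ]
```

```bash
python3 -m jog '[{"dx":0.008,"dy":0,"dz":0.002,"ax":0,"ay":0,"az":0,"grip":-0.7},{"dx":0.016,"dy":0,"dz":0.003,"ax":0,"ay":0,"az":0,"grip":-0.7},{"dx":0.016,"dy":0,"dz":0.003,"ax":0,"ay":0,"az":0,"grip":-0.7},{"dx":0.016,"dy":0,"dz":0.003,"ax":0,"ay":0,"az":0,"grip":-0.7}]' | grep -E 'pos|cont'
python3 -m jog '[{"dx":0,"dy":0,"dz":0,"ax":0,"ay":0,"az":0,"grip":0},{"dx":0,"dy":0,"dz":0,"ax":0,"ay":0,"az":0,"grip":0},{"dx":0,"dy":0,"dz":0,"ax":0,"ay":0,"az":0,"grip":0},{"dx":0,"dy":0,"dz":0,"ax":0,"ay":0,"az":0,"grip":0}]' | grep -E 'pos|cont|width'
python3 -m jog '[{"dx":0,"dy":0,"dz":-0.16,"ax":0,"ay":0,"az":0,"grip":0},{"dx":0,"dy":0,"dz":-0.32,"ax":0,"ay":0,"az":0,"grip":0},{"dx":0,"dy":0,"dz":-0.48,"ax":0,"ay":0,"az":0,"grip":0},{"dx":0,"dy":0,"dz":-0.48,"ax":0,"ay":0,"az":0,"grip":0},{"dx":0,"dy":0,"dz":-0.48,"ax":0,"ay":0,"az":0,"grip":0}]' | grep -E 'clock|pos|cont'
python3 - <<'E'
from h import *
im,K,T=shot("wrist"); cv2.imwrite("pics/w14.png",im)
p,Rm,s=tool(); print(p,np.round(s['qpos'],3))
im,K,T=shot("top"); np.savez("top2.npz",im=im,K=K,T=T); cv2.imwrite("pics/top2.png",im)
E
```

```text
position: [0.5383, -0.0918, 0.0247]
contact_force: [1.6, -1.7, 9.1]
position: [0.534, -0.0895, 0.0218]
contact_force: [-0.1, -0.0, 1.0]
width: 0.0425
clock: 44.55
position: [0.5368, -0.0905, 0.1445]
contact_force: [0.7, -0.2, -0.4]
[ 0.53523758 -0.09004312  0.14247749] [-0.296  0.296  1.71   0.002  1.141  1.262]
```

View pics/w14.png

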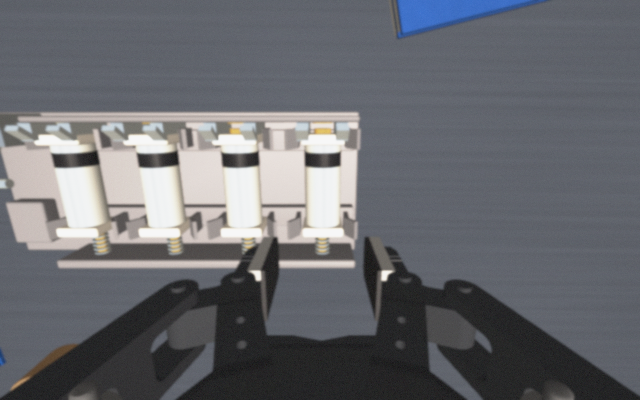

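Run:
```python
from h import *
d=np.load("top2.npz"); im,K,T=d["im"],d["K"],d["T"]
hsv=cv2.cvtColor(im,cv2.COLOR_BGR2HSV)
m=cv2.inRange(hsv,(8,50,100),(30,255,255)); m[:205]=0;m[272:]=0;m[:,:134]=0;m[:,200:]=0
n,l,st,c=cv2.connectedComponentsWithStats(m)
for i in range(1,n):
    if st[i,4]>20: print("spacer",st[i].tolist(),ray(c[i],K,T,.028)[0].round(3))
for nm in ("w2","w7"):
    d=np.load(nm+".npz"); im,K,T=d["im"],d["K"],d["T"]
    m=cv2.inRange(im,(0,0,0),(60,60,60)); m[200:]=0; m[:60]=0; m[:,:470]=0
    n,l,st,c=cv2.connectedComponentsWithStats(m)
    for i in range(1,n):
        if st[i,4]>300:
            r=cv2.minAreaRect(np.argwhere(l==i)[:,::-1].astype(np.float32)); print(nm,st[i].tolist(),ray(c[i],K,T,.078)[0].round(4),[ray(q,K,T,.08)[0][:2].round(3).tolist() for q in cv2.boxPoints(r)])
plan(([.51,.03,.18],down(YAW+np.pi)))
```

```text
spacer [164, 214, 13, 48, 494] [0.4   0.335 0.028]
w2 [474, 75, 55, 52, 1962] [0.5032 0.181  0.078 ] [[0.522, 0.159], [0.475, 0.17], [0.486, 0.202], [0.534, 0.192]]
w7 [571, 127, 69, 58, 2813] [0.5043 0.1759 0.078 ] [[0.518, 0.149], [0.474, 0.172], [0.492, 0.202], [0.538, 0.18]]
d [-0.093, -0.481, -0.153] a [-0.002, 0.004, -0.0] rows 3.1
```

Run:
```python
from h import *
Q=down(YAW+np.pi); plan(([.5,.178,.15],Q),([.5,.178,.1],Q))
```

```text
d [-0.062, -0.536, -0.015] a [-0.001, 0.002, -0.0] rows 3.2
d [-0.062, -0.536, -0.016] a [-0.001, 0.002, -0.0] rows 3.2
d [0.0, 0.0, 0.2] a [0.0, 0.0, 0.0] rows 1.2
```

```bash
python3 -m jog '[{"dx":-0.062,"dy":-0.536,"dz":-0.02,"ax":0,"ay":0,"az":0,"grip":-1},{"dx":-0.062,"dy":-0.536,"dz":-0.02,"ax":0,"ay":0,"az":0,"grip":-1},{"dx":-0.062,"dy":-0.536,"dz":-0.02,"ax":0,"ay":0,"az":0,"grip":-1},{"dx":-0.062,"dy":-0.536,"dz":-0.02,"ax":0,"ay":0,"az":0,"grip":-1}]' 20 | grep pos
python3 -m jog '[{"dx":-0.062,"dy":-0.536,"dz":-0.02,"ax":0,"ay":0,"az":0,"grip":-1},{"dx":-0.062,"dy":-0.536,"dz":-0.02,"ax":0,"ay":0,"az":0,"grip":-1},{"dx":-0.062,"dy":-0.536,"dz":-0.02,"ax":0,"ay":0,"az":0,"grip":-1},{"dx":-0.062,"dy":-0.536,"dz":-0.02,"ax":0,"ay":0,"az":0,"grip":-1},{"dx":-0.062,"dy":-0.536,"dz":-0.02,"ax":0,"ay":0,"az":0,"grip":-1}]' | grep pos
python3 -m jog '[{"dx":0,"dy":0,"dz":0.1,"ax":0,"ay":0,"az":0,"grip":-1},{"dx":0,"dy":0,"dz":0.18,"ax":0,"ay":0,"az":0,"grip":-1},{"dx":0,"dy":0,"dz":0.18,"ax":0,"ay":0,"az":0,"grip":-1},{"dx":0,"dy":0,"dz":0.18,"ax":0,"ay":0,"az":0,"grip":-1}]' | grep -E 'pos|cont|width'
python3 - <<'E'
from h import *
Q=down(YAW+np.pi); rows(([.5,.178,.08],Q),([.498,.178,.036],Q))
E
```

```text
position: [0.5152, 0.0486, 0.1455]
position: [0.4998, 0.1797, 0.1514]
position: [0.5, 0.1758, 0.1064]
contact_force: [-0.3, -0.1, 0.4]
width: -0.0002
d [0.001, -0.009, 0.106] a [-0.001, 0.006, -0.001]
d [-0.005, -0.008, 0.282] a [-0.001, 0.006, -0.001]
```

```bash
python3 -m jog '[{"dx":0,"dy":-0.006,"dz":0.07,"ax":0,"ay":0,"az":0,"grip":-1},{"dx":0,"dy":-0.006,"dz":0.12,"ax":0,"ay":0,"az":0,"grip":-1},{"dx":-0.002,"dy":-0.006,"dz":0.17,"ax":0,"ay":0,"az":0,"grip":-1},{"dx":-0.004,"dy":-0.006,"dz":0.22,"ax":0,"ay":0,"az":0,"grip":-1},{"dx":-0.006,"dy":-0.006,"dz":0.26,"ax":0,"ay":0,"az":0,"grip":-1}]' | grep -E 'pos|cont'
python3 -m jog '[{"dx":0,"dy":0,"dz":0.014,"ax":0,"ay":0,"az":0,"grip":-1},{"dx":0,"dy":0,"dz":0.024,"ax":0,"ay":0,"az":0,"grip":-1},{"dx":0,"dy":0,"dz":0.026,"ax":0,"ay":0,"az":0,"grip":-1},{"dx":0,"dy":0,"dz":0.026,"ax":0,"ay":0,"az":0,"grip":-1}]' | grep -E 'pos|cont'
```

```text
position: [0.4998, 0.1784, 0.0438]
contact_force: [0.0, -1.2, 0.9]
position: [0.5001, 0.1791, 0.037]
contact_force: [0.3, 0.1, 0.7]
```

```bash
python3 -m jog '[{"dx":0,"dy":0,"dz":0.01,"ax":0,"ay":0,"az":0,"grip":-1},{"dx":0,"dy":0,"dz":0.016,"ax":0,"ay":0,"az":0,"grip":-1},{"dx":0,"dy":0,"dz":0.016,"ax":0,"ay":0,"az":0,"grip":-1}]' | grep -E 'pos|cont'
python3 -m jog '[{"dx":0,"dy":0,"dz":-0.2,"ax":0,"ay":0,"az":0,"grip":-1},{"dx":0,"dy":0,"dz":-0.4,"ax":0,"ay":0,"az":0,"grip":-1},{"dx":0.1,"dy":0.2,"dz":-0.6,"ax":0,"ay":0,"az":0,"grip":-1},{"dx":0.1,"dy":0.2,"dz":-0.6,"ax":0,"ay":0,"az":0,"grip":-1},{"dx":0.1,"dy":0.2,"dz":-0.6,"ax":0,"ay":0,"az":0,"grip":-1}]' | grep -E 'clock|pos|cont'
python3 - <<'E'
from h import *
im,K,T=shot("wrist"); a=im[60:340,0:420]; 
im2,K2,T2=shot("top"); b=cv2.resize(im2[150:280,125:360],None,fx=3.4,fy=2.15) 
cv2.imwrite("pics/fin.png",np.vstack([cv2.resize(im[:250],(720,281)),cv2.resize(im2[150:275,125:365],(720,318),interpolation=cv2.INTER_CUBIC)]))
E
```

```text
position: [0.5005, 0.1793, 0.0358]
contact_force: [-3.8, -1.4, 19.7]
clock: 47.15
position: [0.5319, 0.1266, 0.1894]
contact_force: [-0.1, 0.0, 0.5]
```

View pics/fin.png

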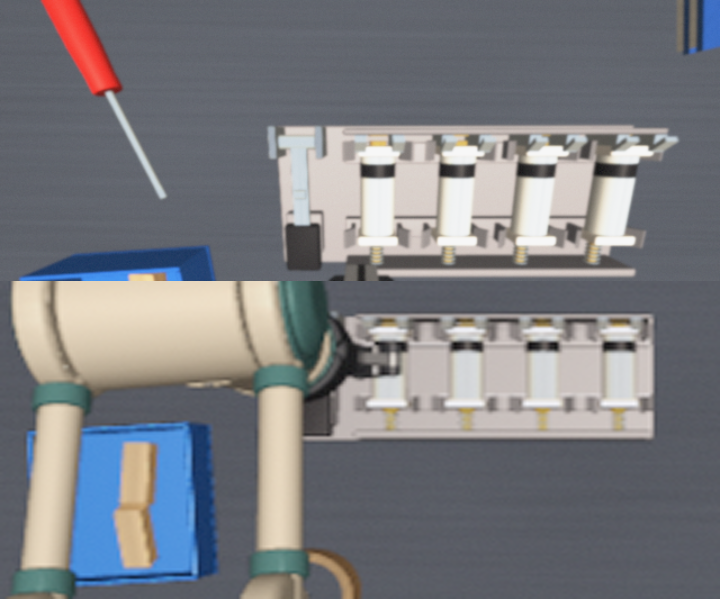

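```bash
python3 -m jog '[{"dx":0,"dy":0,"dz":0,"ax":0,"ay":0,"az":0,"grip":-1},{"dx":0,"dy":0,"dz":0,"ax":0,"ay":0,"az":0,"grip":-1},{"dx":0,"dy":0,"dz":0,"ax":0,"ay":0,"az":0,"grip":-1},{"dx":0,"dy":0,"dz":0,"ax":0,"ay":0,"az":0,"grip":-1}]' | grep -E 'clock|cont'
python3 -c "
from h import *
im,K,T=shot('wrist'); print(ray([(269,202),(269,237)],K,T,.036).round(3).tolist(), ray([(269,202),(269,237)],K,T,.081).round(3).tolist())
print(manip.sign_off())"
```

```text
clock: 47.58
contact_force: [-0.4, -0.2, 0.8]
[[0.506, 0.181, 0.036], [0.469, 0.182, 0.036]] [[0.519, 0.173, 0.081], [0.488, 0.174, 0.081]]
the job is handed in; nothing more can be done
None
```

The job is handed in at 47.6 s on the robot's clock: both spacers are in the bin, all four cells look seated under their clips, and the lever is down. The last pictures show this; `sign_off()` returned no verdict.

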